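# Put the hall ornaments back on their coasters

## Robot

A 7-joint arm with a two-finger parallel gripper is mounted at the origin on the work surface. World frame = base frame: x ahead of the robot, y to its left, z up, the work surface at z = 0. Lengths are in m, angles in rad, forces in N, time in s.
With the tool pointing down it reaches from about 0.425 to 0.925 m from the base axis. Payload 6.8 kg.
Tool frame: the origin (TCP) lies on the front face of the gripper's body, between the roots of the fingers; the fingertips stand 73 mm ahead of it and the grasp point (between the pads) lies 54 mm ahead of it; z points along the fingers, y is the direction in which the jaws open and shut (so a half turn about z gives the same grasp; the last joint's range is limited). The gripper opens to 85 mm and grips with 20 to 120 N. Pads are 22 mm wide; open, the fingers measure 114 mm over their backs; the gripper's body (76 mm by 85 mm) begins 54 mm behind the grasp point. The pads swing forward as they close: fully open they stand 13 mm farther back than shut.
Start: joints at [-1.338, 0.477, 0.022, 1.555, -0.011, 1.109, -0.083], TCP at [0.226, 0.636, 0.304] pointing down, gripper open.
Joint ranges: [-2.96, 2.96], [-0.34, 2.1], [-1.41, 1.46], [0.24, 2.44], [-1.37, 4.51], [0.17, 1.92], [-2.96, 2.96]. Speed limits (rad/s): [2.39, 2.39, 3.14, 3.14, 3.14, 3.14, 3.14].

## Interface

Orientations are given as a unit quaternion [w, x, y, z].
In Python, from station import get_obs, read_camera, hand_in, spot_in, cut_out, spot_point gives the robot as it stands. The module is installed in compiled form; this text tells all that it offers.
- The arm moves only by the tool move_arm, never from a script. Its arguments are lists of equal length, an entry for each row: "gripper": the opening, from 0 (shut) to 1 (fully open); "xyz": the shift along the tool's x, y, z in cm, a list of three; "twist": the turn about the tool's z in rad. A call has 1 to 5 rows; each row is the pose to reach, as a shift and turn from the pose commanded when the call began, along the tool's axes at that moment; what a row does not reach only later rows make up. A row lasts 1/12 s, in which the tool goes at most 41.7 mm and 7.16 degrees, less where a joint would pass 70% of its speed; a pose out of reach is approached as far as the arm can. A call with a gripper value outside its range is refused whole. The fingers move at their own pace and stop on an object; "squeeze" is the grip in N (left out, the last holds). Time passes only in rows, so rows that repeat a pose let the fingers close. It gives the time, the measured TCP pose, the force and the opening at its end, in the units of the state.
- get_obs(): the state, without advancing time (a new reading comes with each control period).
- read_camera(name): name is "side" or "top"; returns a dict with "pixels" (400x640x3 uint8, red, green, blue), "fx", "fy", "cx", "cy" (pixels), "R" (3x3) and "t" (3): a world point X has camera coordinates R X + t. Camera axes: x right, y down, z forward; pixel columns grow to the right and rows downward; lengths in m; the calibration is good to about 2 mm. A picture is of the moment at which its call begins. There is no depth.
- hand_in(): hands the job in, once; it reports no verdict.
Trained networks look in the newest picture that a camera, given by its name, has taken for a name from the list of things; names that differ only in an ending like _2 or _b are one class to them, and where a whole thing is asked for, a point or a joint stands for the part that bears it (a point fixed in the world has none). Each returns a list of dicts, best first, with "p" (0 to 1); they miss things now and then, are a little off and sometimes report something else, mostly with a low value. They report only what shows in the picture. A call takes as long as a camera call. They do not tell look-alikes from the thing itself.
- spot_in(query, camera): "centre" ([x, y, z] in m, in world coordinates, good to about 4 mm: the middle of the surface that is visible of it).
- cut_out(query, camera): "pixels" (400x640 bool, what is visible of it).
- spot_point(query, camera): "centre" ([x, y, z] in m, in world coordinates, good to about 4 mm: a listed point, or the origin of a listed thing).
The state is a dict: "t": time; "q": joint angles; "joint_vel": joint speeds; "joint_torque": joint torques, N m; "eef_pos": TCP position; "tool_rot": TCP orientation; "contact_force": force on the tool from outside, world axes, zero at the start; "torque": the same for the moment, N m; "gripper_width": opening from 0.0 (shut) to 1.0 (fully open).
Only numpy, scipy, OpenCV 4.12 (cv2) and the standard library are available. Lean on these libraries where they do the work, as an engineer would, in place of code of your own. Each camera call takes 0.05 s, during which the arm holds its last target.

## Task

The top of the hall console has been dusted: put the candle, the scent bottle, the plant pot and the spectacle case back, each upright and centred on the wooden coaster of its own shape, with straight sides lined up with the coaster's edges. Knock none of them over, and leave the polish tin and the little white bowl where they are.

Things in the scene. Friction and masses are not known exactly. Their poses are not given: they have to be found in the camera images.
- candle: Round blue ceramic candle pot with pale wax and a short wick: an upright cylinder 56 mm in diameter, 62 mm tall (wick to 72 mm). Origin: centre of its underside, z up. About 0.25 kg.
- bottle: Square amber glass scent bottle: body 44 x 44 mm and 58 mm tall (sides square to its x and y axes), above it a round brass cap 26 mm in diameter, 84 mm tall in all. Origin: centre of its underside, z up. About 0.25 kg.
- planter: Six-sided concrete plant pot, 60 mm across the flats (69 mm across the corners), 58 mm tall, with a small green succulent in its top reaching to 79 mm and lying within 22 mm of the axis. Two of its flats face its own +x and -x, the others follow every 60 degrees. Origin: centre of its underside, z up. About 0.35 kg.
- case: Oblong black spectacle case, 130 mm long (its x axis), 44 mm wide (its y axis), 36 mm tall, with a thin steel seam round it; edges rounded by 6 mm. It lies flat. Origin: centre of its underside, z up. About 0.15 kg.
- round_pad: Round flat wooden coaster, 76 mm in diameter, 8 mm thick, fixed, with a thin dark ring inlaid in it. Origin: centre of its underside (on the table), z up; its flat top is 8 mm higher.
- square_pad: Square flat wooden coaster, 64 x 64 mm (edges square to its x and y axes), 8 mm thick, fixed, with a thin dark square inlaid in it. Origin: centre of its underside, z up; flat top 8 mm higher.
- hex_pad: Six-sided flat wooden coaster, 78 mm across the flats, 8 mm thick, fixed, with a thin dark hexagon inlaid in it. Two of its edges face its own +x and -x. Origin: centre of its underside, z up; flat top 8 mm higher.
- oblong_pad: Oblong flat wooden coaster, 144 mm (its x axis) x 60 mm (its y axis), 8 mm thick, fixed, with a thin dark oblong inlaid in it. Origin: centre of its underside, z up; flat top 8 mm higher.
- tin: Bystander: a flat round metal shoe-polish tin, 54 mm in diameter, 22 mm tall, loose, to be left alone. Origin: centre of its underside.
- dish: Bystander: a small white ceramic bowl, 56 mm in diameter, 22 mm tall, loose, to be left alone. Origin: centre of its underside.
Mind the look-alikes: they are no part of the job. What is shaped like the square_pad but purple or turquoise is not meant.

How it is judged:
By the outcome, as a careful person would: the job done as asked, in the order asked, and still so for the second after the job is handed in, with the robot touching nothing.
It also fails if it takes over 122 s, if anything falls off the work surface, if the arm or the gripper's body presses on something with over 40 N, if the wrist force passes 120 N, or if a joint passes its speed limit or range.

## Working session

There is one attempt and no reset: what is moved stays moved. The work goes in short steps, Python scripts to look and compute and a tool call to move; the robot and the scene stay as the last step left them, time stands still between calls to the robot, and variables do not carry over. Pictures are saved under pics/ and viewed, and the job is handed in when it is done.

Besides the shell and the picture viewer there is one more tool, called after ">>>" as name(argument=value, ...) on one line, values as JSON. move_arm: Moves the arm, as the interface text tells. Its arguments: {"type":"object","properties":{"gripper":{"type":"array","items":{"type":"number"}},"xyz":{"type":"array","items":{"type":"array","items":{"type":"number"}}},"twist":{"type":"array","items":{"type":"number"}},"squeeze":{"type":"number"}},"required":["gripper","xyz","twist"]}

```bash
mkdir -p pics; python3 - <<'E'
from station import *
import cv2,numpy as np
o=get_obs();print({k:np.round(v,3) for k,v in o.items()})
for c in("top","side"):
    d=read_camera(c);cv2.imwrite(f"pics/{c}0.png",d["pixels"][:,:,::-1]);print(c,d["fx"],d["fy"],d["cx"],d["cy"],np.round(d["R"],3).tolist(),np.round(d["t"],3))
    for n in "candle bottle planter case round_pad square_pad hex_pad oblong_pad tin dish".split():
        for q in (spot_in,spot_point):
            print(n,q.__name__,[(np.round(r["centre"],3).tolist(),round(r["p"],2)) for r in q(n,c)][:4])
E
```

```text
{'t': np.float64(0.0), 'q': array([-1.338,  0.478,  0.022,  1.557, -0.012,  1.109, -0.083]), 'joint_vel': array([ 0.   , -0.   , -0.   , -0.   ,  0.001,  0.001, -0.002]), 'joint_torque': array([-0.0000e+00, -5.9644e+01,  1.6080e+00, -2.8121e+01,  1.3000e-02,
        9.0000e-03,  0.0000e+00]), 'eef_pos': array([0.225, 0.636, 0.303]), 'tool_rot': array([-0.   ,  0.17 ,  0.986, -0.001]), 'contact_force': array([0.893, 0.726, 0.288]), 'torque': array([ 0.059,  0.017, -0.009]), 'gripper_width': np.float64(0.996)}
top 489.4146028110228 489.4146028110228 318.6744054554343 195.57644771197477 [[-0.014, -1.0, 0.016], [-0.997, 0.012, -0.077], [0.076, -0.017, -0.997]] [0.012 0.447 1.274]
candle call [([0.524, 0.232, 0.024], 0.74), ([0.461, 0.088, 0.062], 0.57)]
candle call [([0.46, 0.086, 0.001], 0.62)]
bottle call [([0.468, -0.102, 0.052], 0.92)]
bottle call [([0.472, -0.108, -0.002], 0.72)]
planter call [([0.641, 0.146, 0.055], 0.69), ([0.377, 0.288, 0.011], 0.62), ([0.38, -0.263, 0.009], 0.25)]
planter call [([0.648, 0.148, -0.001], 0.91)]
case call [([0.527, -0.399, 0.037], 0.89)]
case call 
[... 1590 characters left out ...]
([0.528, 0.404, -0.003], 0.64)]
square_pad call [([0.37, 0.286, 0.006], 0.68), ([0.388, 0.429, 0.008], 0.51), ([0.35, 0.153, 0.004], 0.5), ([0.254, 0.282, 0.009], 0.48)]
square_pad call [([0.372, 0.295, -0.001], 0.78), ([0.353, 0.157, -0.005], 0.77), ([0.254, 0.293, 0.0], 0.75), ([0.387, 0.434, -0.003], 0.49)]
hex_pad call [([0.653, -0.152, 0.011], 0.57)]
hex_pad call [([0.656, -0.148, 0.001], 0.94)]
oblong_pad call [([0.385, -0.264, 0.016], 0.91)]
oblong_pad call [([0.386, -0.262, 0.003], 0.72)]
tin call [([0.522, 0.218, 0.025], 0.51), ([0.523, -0.415, 0.036], 0.3)]
tin call [([0.523, 0.23, 0.003], 0.51)]
dish call [([0.528, -0.222, 0.011], 0.47)]
dish call [([0.526, -0.233, -0.001], 0.52)]
```

View pics/top0.png

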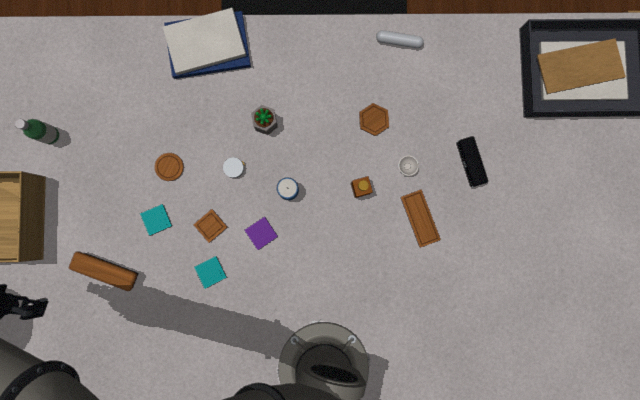

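View pics/side0.png

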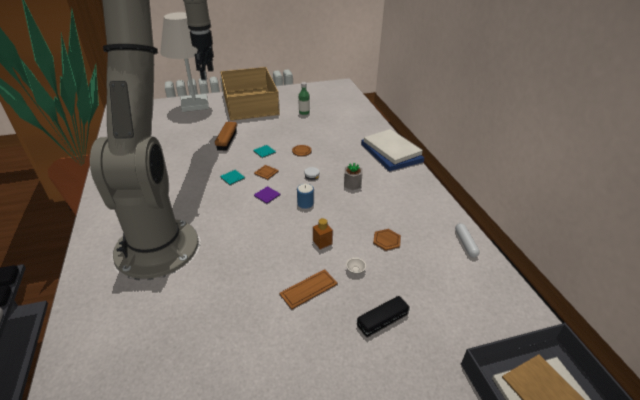

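```bash
cat > h.py <<'E'
from station import *
import cv2,numpy as np
from scipy.optimize import minimize
S={}
def ring(r,n,z,ph=0): a=np.arange(n)*2*np.pi/n+ph; return np.c_[r*np.cos(a),r*np.sin(a),np.full(n,z)]
def box(a,b,z): return np.array([[sx*a/2,sy*b/2,z] for sx in(1,-1) for sy in(1,-1)])
def P(f,h): return np.r_[f(0),f(h)]
# shape = list of convex parts
S["candle"]=[P(lambda z:ring(.028,48,z),.062)]
S["bottle"]=[P(lambda z:box(.044,.044,z),.058),P(lambda z:ring(.013,32,.058+z),.026)]
S["planter"]=[P(lambda z:ring(.03/np.cos(np.pi/6),6,z,np.pi/6),.058)]
def rb(z0,h,a,b,r):
    pts=[]
    for x in(1,-1):
        for y in(1,-1):
            for z in (1,-1):
                u=np.random.RandomState(0).randn(60,3);u/=np.linalg.norm(u,axis=1)[:,None]
                pts.append(np.array([x*(a/2-r),y*(b/2-r),z0+h/2+z*(h/2-r)])+r*u)
    return np.vstack(pts)
S["case"]=[rb(0,.036,.13,.044,.006)]
S["round_pad"]=[P(lambda z:ring(.038,48,z),.008)]
S["square_pad"]=[P(lambda z:box(.064,.064,z),.008)]
S["hex_pad"]=[P(lambda z:ring(.039/np.cos(np.pi/6),6,z,np.pi/6),.008)]
S["oblong_pad"]=[P(lambda z:box(.144,.06,z),.008)]
S["tin"]=[P(lambda z:ring(.027,48,z),.022)]
S["dish"]=[P(lambda z:ring(.028,48,z),.022)]
SYM=dict(bottle=np.pi/2,planter=np.pi/3,case=np.pi,square_pad=np.pi/2,hex_pad=np.pi/3,oblong_pad=np.pi)
def proj(d,X):
    c=X@np.array(d["R"]).T+np.array(d["t"]); return np.c_[d["fx"]*c[:,0]/c[:,2]+d["cx"],d["fy"]*c[:,1]/c[:,2]+d["cy"]]
K=16
def render(d,n,p,x0,y0,w,h,z=0):
    c,s=np.cos(p[2]),np.sin(p[2]);Rz=np.array([[c,-s,0],[s,c,0],[0,0,1]])
    m=np.zeros((h*K,w*K),np.uint8)
    for part in S[n]:
        uv=proj(d,part@Rz.T+[p[0],p[1],z]); q=((uv-[x0,y0]+.5)*K-.5)
        cv2.fillConvexPoly(m,cv2.convexHull((q*16).round().astype(np.int32)),1,shift=4)
    return cv2.resize(m.astype(np.float32),(w,h),interpolation=cv2.INTER_AREA)
def fit(d,n,mask,g,z=0,yaws=None):
    uv=proj(d,np.array([[g[0],g[1],z+.02]]))[0]; r=40
    x0,y0=int(uv[0])-r,int(uv[1])-r
    M=np.zeros((2*r,2*r),np.float32); x1,y1=max(x0,0),max(y0,0)
    sub=mask[y1:y0+2*r,x1:x0+2*r];M[y1-y0:y1-y0+sub.shape[0],x1-x0:x1-x0+sub.shape[1]]=sub
    M=M.astype(np.float32)
    f=lambda p:float(((render(d,n,[p[0]/1e3,p[1]/1e3,p[2]/50],x0,y0,2*r,2*r,z)-M)**2).sum())
    sy=SYM.get(n); 
    if yaws is None: yaws=[0] if sy is None else np.arange(0,sy,np.pi/12)
    best=None
    for y in yaws:
        s0=np.array([g[0]*1e3,g[1]*1e3,y*50])
        res=minimize(f,s0,method="Nelder-Mead",options=dict(initial_simplex=s0+np.array([[0,0,0],[4,0,0],[0,4,0],[0,0,6]]),xatol=.05,fatol=.05,maxiter=150))
        if best is None or res.fun<best.fun: best=res
    p=best.x; y=p[2]/50
    if sy: y=(y+sy/2)%sy-sy/2
    return p[0]/1e3,p[1]/1e3,y,best.fun,M.sum()
def look(n,cam,g):
    "mask nearest to guess g"
    best=None
    d=D[cam]
    for r in cut_out(n,cam):
        ys,xs=np.nonzero(r["pixels"]); 
        if len(xs)<20: continue
        e=np.hypot(*(np.array([xs.mean(),ys.mean()])-proj(d,np.array([[g[0],g[1],.02]]))[0]))
        if e<12 and (best is None or r["p"]>best["p"]): best=r
    return best
D={}
def snap(*cams):
    for c in cams: D[c]=read_camera(c)
E
cat > m.py <<'E'
from h import *
G=dict(candle=(.461,.088),bottle=(.467,-.107),planter=(.648,.148),case=(.53,-.405),round_pad=(.53,.403),square_pad=(.373,.29),hex_pad=(.654,-.145),oblong_pad=(.383,-.265),tin=(.526,.23),dish=(.525,-.237))
snap("top","side")
for c in("top","side"):
    big=cv2.resize(D[c]["pixels"],None,fx=4,fy=4,interpolation=cv2.INTER_CUBIC)[:,:,::-1].copy()
    for n,g in G.items():
        r=look(n,c,g)
        if r is None: print(c,n,None);continue
        x,y,a,f,s=fit(D[c],n,r["pixels"],g); print(c,n,round(x,4),round(y,4),round(np.degrees(a),1),round(f,1),s,round(r["p"],2))
        cs,_=cv2.findContours(cv2.resize(r["pixels"].astype(np.uint8),None,fx=4,fy=4,interpolation=cv2.INTER_NEAREST),0,2)
        cv2.drawContours(big,cs,-1,(0,255,0),1)
        co,si=np.cos(a),np.sin(a)
        for part in S[n]:
            uv=proj(D[c],part@np.array([[co,-si,0],[si,co,0],[0,0,1]]).T+[x,y,0])
            cv2.polylines(big,[cv2.convexHull(((uv+.5)*4-.5).round().astype(np.int32))],True,(255,0,255),1)
    np.save(f"big_{c}.npy",big)
    if c=="top": cv2.imwrite("pics/bt1.png",big[380:980,560:1340]);cv2.imwrite("pics/bt2.png",big[380:1000,1300:2000])
    else: cv2.imwrite("pics/bs1.png",big[520:880,860:1540]);cv2.imwrite("pics/bs2.png",big[850:1380,1080:1680])
E
python3 m.py
```

```text
top candle 0.4644 0.087 2.2 11.7 430.0 0.96
top bottle 0.4683 -0.1038 15.8 26.4 316.0 0.9
top planter 0.6482 0.1473 -20.1 9.8 588.0 0.87
top case 0.5347 -0.4021 15.9 34.2 1002.0 0.97
top round_pad 0.5311 0.4054 -2.7 28.5 626.0 0.82
top square_pad 0.3726 0.2948 40.3 11.1 607.0 0.8
top hex_pad 0.6534 -0.1443 -27.1 24.7 705.0 0.69
top oblong_pad 0.3845 -0.2638 19.4 62.1 1172.0 0.8
top tin 0.5273 0.2351 -7.0 36.2 320.0 0.68
top dish 0.5262 -0.2332 -2.9 77.7 294.0 0.61
side candle 0.465 0.0858 3.2 7.8 401.0 0.93
side bottle 0.4676 -0.1045 4.6 24.6 457.0 0.62
side planter 0.6506 0.1525 -20.1 23.7 374.0 0.8
side case 0.5343 -0.4027 16.6 16.8 1171.0 0.76
side round_pad 0.5292 0.4066 -1.9 8.9 205.0 0.46
side square_pad 0.372 0.2956 39.6 17.5 201.0 0.77
side hex_pad 0.654 -0.1446 -27.7 18.7 503.0 0.71
side oblong_pad 0.3866 -0.2639 19.5 30.9 1131.0 0.86
side tin 0.5277 0.2342 3.2 7.0 171.0 0.75
side dish 0.5298 -0.2194 -4.2 70.0 276.0 0.61
```

View pics/bt1.png

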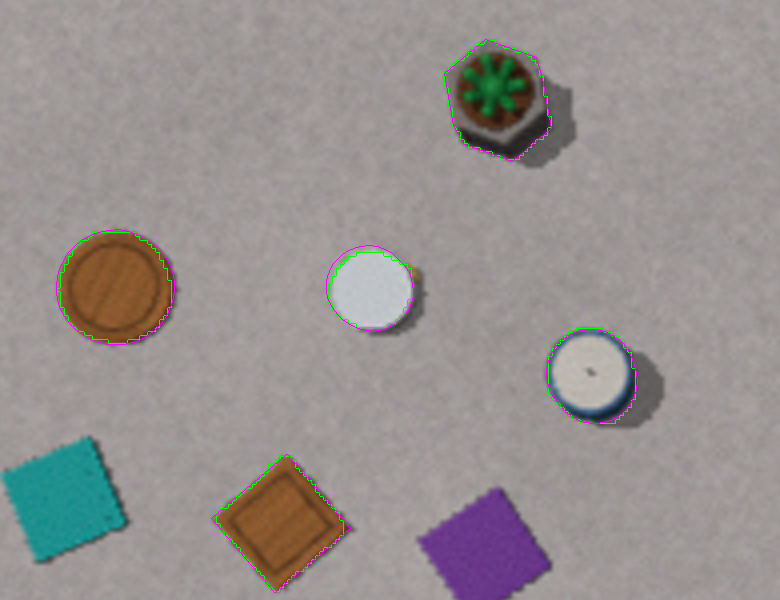

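View pics/bt2.png

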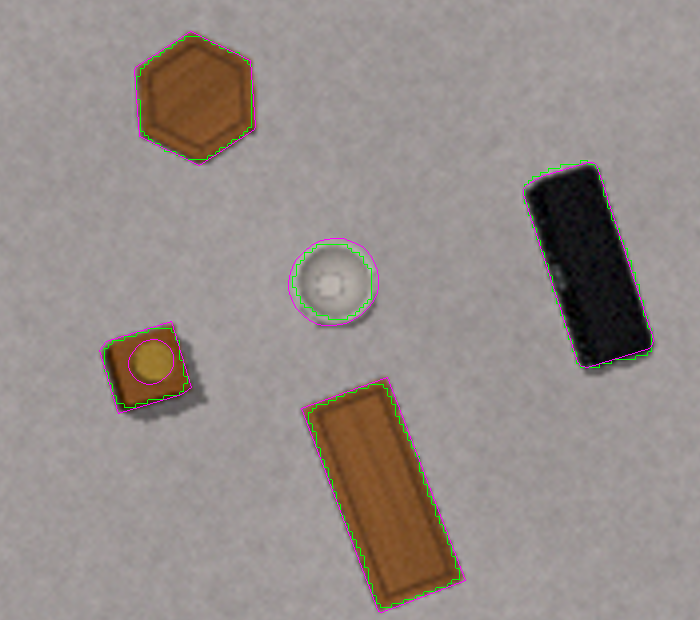

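View pics/bs1.png

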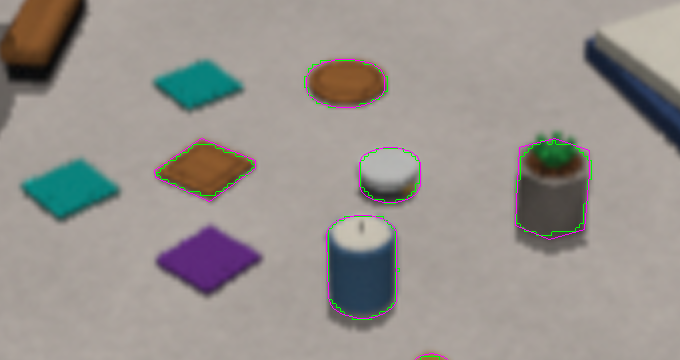

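View pics/bs2.png

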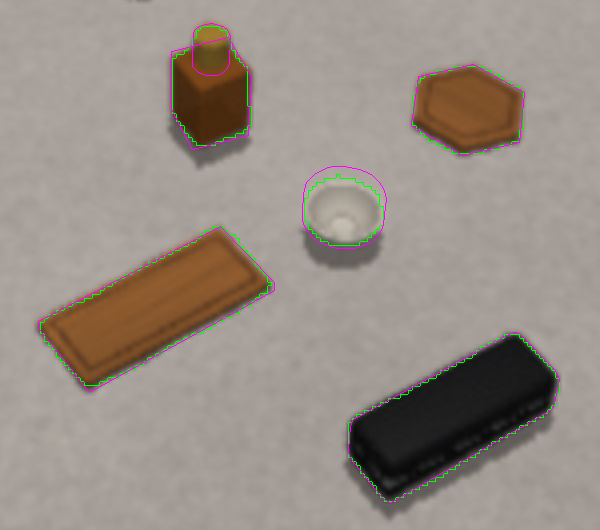

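```bash
cat > go.py <<'E'
import sys,numpy as np
from station import get_obs
from scipy.spatial.transform import Rotation as Ro
# usage go.py x y z jaw_deg(or -)
def main():
    o=get_obs();w,x,y,z=o["tool_rot"];R=Ro.from_quat([x,y,z,w]).as_matrix()
    p=np.array(o["eef_pos"]);jaw=np.degrees(np.arctan2(R[1,1],R[0,1]))
    t=np.array([float(v) for v in sys.argv[1:4]]); 
    d=R.T@(t-p)*100
    tw=0
    if sys.argv[4]!='-': tw=-((float(sys.argv[4])-jaw+90)%180-90)
    print("pos",p.round(4),"jaw",jaw.round(2),"tilt",R[:,2].round(4),"F",np.round(o["contact_force"],1),"w",round(float(o["gripper_width"]),3),"q",np.round(o["q"],2),"t",round(float(o["t"]),2))
    print("shift cm",d.round(2),"dist",round(float(np.linalg.norm(d)),2),"twist",round(np.radians(tw),4),"rows>=",max(np.linalg.norm(d)/4.17,abs(tw)/7.16).round(1))
main()
E
python3 go.py .4647 .0864 .2 -
```

```text
pos [0.2256 0.6362 0.3039] jaw 70.47 tilt [-0. -0. -1.] F [-0.6  0.4 -0.4] w 1.001 q [-1.34  0.48  0.02  1.56 -0.01  1.11 -0.08] t 3.2
shift cm [-40.91 -43.82  10.39] dist 60.85 twist 0.0 rows>= 14.6
```

>>> move_arm(gripper=[1, 1, 1, 1, 1], xyz=[[-2.7, -2.9, 0.7], [-5.4, -5.8, 1.4], [-8.1, -8.7, 2.1], [-10.8, -11.6, 2.7], [-13.5, -14.5, 3.4]], twist=[0, 0, 0, 0, 0], squeeze=40)

```text
t: 3.62
eef_pos: [0.3049, 0.4527, 0.2698]
tool_rot: [0.0, 0.169, 0.986, 0.0]
contact_force: [0.3, 0.1, 0.2]
gripper_width: 1.002
```

```bash
python3 go.py .4647 .0864 .2 -
```

```text
pos [0.3049 0.4527 0.2698] jaw 70.49 tilt [ 3.e-04  5.e-04 -1.e+00] F [0.3 0.1 0.2] w 1.002 q [-1.14  0.3   0.05  1.91 -0.02  0.93  0.16] t 3.62
shift cm [-27.3  -29.19   6.97] dist 40.57 twist 0.0 rows>= 9.7
```

>>> move_arm(gripper=[1, 1, 1, 1, 1], xyz=[[-2.8, -3.0, 0.7], [-5.6, -6.0, 1.4], [-8.4, -9.0, 2.1], [-11.2, -12.0, 2.8], [-14, -15, 3.5]], twist=[0, 0, 0, 0, 0])

```text
t: 4.03
eef_pos: [0.3867, 0.2645, 0.235]
tool_rot: [0.0, 0.169, 0.986, 0.0]
contact_force: [1.2, -0.1, -0.2]
gripper_width: 1.002
```

>>> move_arm(gripper=[1, 1, 1, 1, 1], xyz=[[-2.8, -3.0, 0.7], [-5.6, -6.0, 1.4], [-8.4, -9.0, 2.1], [-11.2, -12.0, 2.8], [-13.3, -14.2, 3.5]], twist=[0, 0, 0, 0, 0])

```text
t: 4.45
eef_pos: [0.4651, 0.0845, 0.2]
tool_rot: [0.001, 0.171, 0.985, -0.0]
contact_force: [0.3, 0.2, 0.7]
gripper_width: 0.999
```

>>> move_arm(gripper=[1, 1], xyz=[[0, 0, 0], [0, 0, 0]], twist=[0, 0])

```text
t: 4.62
eef_pos: [0.4645, 0.0862, 0.1998]
tool_rot: [-0.0, 0.172, 0.985, -0.0]
contact_force: [-0.8, 0.6, 0.9]
gripper_width: 1.002
```

```bash
python3 go.py .4647 .0864 .088 -
```

```text
pos [0.4645 0.0862 0.1998] jaw 70.22 tilt [-2.e-04 -5.e-04 -1.e+00] F [-0.8  0.6  0.9] w 1.002 q [-0.52  0.29  0.24  2.14 -0.1   0.72  1.01] t 4.62
shift cm [-1.000e-02  3.000e-02  1.118e+01] dist 11.18 twist 0.0 rows>= 2.7
```

>>> move_arm(gripper=[1, 1, 1, 1, 1], xyz=[[0, 0, 2.8], [0, 0, 5.6], [0, 0, 8.4], [0, 0, 10.2], [0, 0, 11.2]], twist=[0, 0, 0, 0, 0])

```text
t: 5.03
eef_pos: [0.4628, 0.0897, 0.0861]
tool_rot: [-0.001, 0.168, 0.986, -0.0]
contact_force: [0.1, 0.2, 0.6]
gripper_width: 1.0
```

>>> move_arm(gripper=[0, 0, 0, 0, 0], xyz=[[0, 0, 0], [0, 0, 0], [0, 0, 0], [0, 0, 0], [0, 0, 0]], twist=[0, 0, 0, 0, 0])

```text
t: 5.45
eef_pos: [0.4647, 0.0885, 0.0891]
tool_rot: [0.001, 0.169, 0.986, 0.001]
contact_force: [-0.9, 0.9, 3.5]
gripper_width: 0.648
```

>>> move_arm(gripper=[0, 0, 0], xyz=[[0, 0, 0], [0, 0, 0], [0, 0, 0]], twist=[0, 0, 0])

```text
t: 5.7
eef_pos: [0.4648, 0.0884, 0.089]
tool_rot: [0.001, 0.169, 0.986, 0.001]
contact_force: [-2.1, 0.5, 8.2]
gripper_width: 0.647
```

```bash
python3 go.py .530 .406 .2 -
```

```text
pos [0.4648 0.0884 0.089 ] jaw 70.48 tilt [ 0.0019  0.0011 -1.    ] F [-2.1  0.5  8.2] w 0.647 q [-0.46  0.5   0.17  2.19 -0.18  0.46  1.09] t 5.7
shift cm [  4.45  32.13 -11.05] dist 34.27 twist 0.0 rows>= 8.2
```

>>> move_arm(gripper=[0, 0, 0, 0, 0], xyz=[[0, 0, -1.5], [0, 0, -4], [0, 0, -7], [0, 0, -10], [0, 0, -11.5]], twist=[0, 0, 0, 0, 0])

```text
t: 6.12
eef_pos: [0.4651, 0.088, 0.2062]
tool_rot: [0.002, 0.17, 0.985, 0.001]
contact_force: [1.1, 0.0, -2.1]
gripper_width: 0.647
```

>>> move_arm(gripper=[0, 0], xyz=[[0, 0, 0], [0, 0, 0]], twist=[0, 0])

```text
t: 6.28
eef_pos: [0.4642, 0.0881, 0.2035]
tool_rot: [0.001, 0.17, 0.986, 0.001]
contact_force: [0.0, 0.3, -3.7]
gripper_width: 0.645
```

```bash
python3 go.py .530 .406 .2 -
```

```text
pos [0.4642 0.0881 0.2035] jaw 70.48 tilt [ 0.0018  0.001  -1.    ] F [ 0.   0.3 -3.7] w 0.645 q [-0.53  0.28  0.25  2.14 -0.1   0.73  1.01] t 6.28
shift cm [ 4.42 32.16  0.39] dist 32.47 twist 0.0 rows>= 7.8
```

>>> move_arm(gripper=[0, 0, 0, 0, 0], xyz=[[0.2, 1.5, 0], [0.6, 4.5, 0], [1.1, 8, 0], [1.7, 12, 0], [2.2, 16, 0]], twist=[0, 0, 0, 0, 0])

```text
t: 6.7
eef_pos: [0.4959, 0.2469, 0.2009]
tool_rot: [-0.001, 0.17, 0.985, -0.001]
contact_force: [0.8, -0.1, -1.6]
gripper_width: 0.647
```

>>> move_arm(gripper=[0, 0, 0, 0, 0], xyz=[[0.6, 4, 0], [1.1, 8, 0], [1.7, 12, 0], [2.1, 15, 0], [2.2, 16.2, 0]], twist=[0, 0, 0, 0, 0])

```text
t: 7.12
eef_pos: [0.5283, 0.4119, 0.2001]
tool_rot: [-0.001, 0.167, 0.986, 0.0]
contact_force: [-0.2, 1.0, -2.7]
gripper_width: 0.65
```

>>> move_arm(gripper=[0, 0, 0, 0], xyz=[[0, 0, 0], [0, 0, 0], [0, 0, 0], [0, 0, 0]], twist=[0, 0, 0, 0])

```text
t: 7.45
eef_pos: [0.5304, 0.4037, 0.2022]
tool_rot: [-0.0, 0.171, 0.985, -0.001]
contact_force: [0.1, 0.7, -2.7]
gripper_width: 0.648
```

```bash
python3 go.py .530 .406 .098 -; cat > chk.py <<'E'
import sys
from h import *
n,x,y,z=sys.argv[1],*map(float,sys.argv[2:5]); yaw=np.radians(float(sys.argv[5])) if len(sys.argv)>5 else 0
tag=sys.argv[6] if len(sys.argv)>6 else "c"
snap("top","side")
for c in("top","side"):
    r=look(n,c,(x,y)) if z<.03 else max(cut_out(n,c),key=lambda r:r["p"],default=None)
    uv=proj(D[c],np.array([[x,y,z+.02]]))[0];a,b=(int(max(v-45,0)) for v in uv)
    im=cv2.resize(D[c]["pixels"][b:b+90,a:a+90,::-1],None,fx=5,fy=5,interpolation=cv2.INTER_CUBIC)
    if r is not None:
        f=fit(D[c],n,r["pixels"],(x,y),z,yaws=[yaw] if n in SYM else [0]);print(c,n,np.round(f[:2],4),round(np.degrees(f[2]),1),round(f[3],1),f[4],round(r["p"],2))
        co,si=np.cos(f[2]),np.sin(f[2])
        for part in S[n]:
            q=proj(D[c],part@np.array([[co,-si,0],[si,co,0],[0,0,1]]).T+[f[0],f[1],z])-[a,b]
            cv2.polylines(im,[cv2.convexHull(((q+.5)*5-.5).round().astype(np.int32))],True,(255,0,255),1)
    else: print(c,"none")
    D[c+"im"]=im
cv2.imwrite(f"pics/{tag}.png",np.hstack([D["topim"][:450,:390],D["sideim"][:450,:390]]))
E
python3 chk.py candle .530 .406 .112 0 c1
```

```text
pos [0.5304 0.4037 0.2022] jaw 70.33 tilt [-0.001 -0.002 -1.   ] F [ 0.1  0.7 -2.7] w 0.648 q [-0.87  0.57  0.18  1.67 -0.12  0.91  0.59] t 7.45
shift cm [ 0.12  0.23 10.42] dist 10.42 twist 0.0 rows>= 2.5
top candle [0.5305 0.4023] 9.5 499.1 149.0 0.46
side candle [0.5318 0.4038] 4.0 165.3 145.0 0.61
```

>>> move_arm(gripper=[0, 0, 0, 0, 0], xyz=[[0.1, 0.2, 2.5], [0.1, 0.2, 5], [0.1, 0.2, 7.5], [0.1, 0.2, 9], [0.1, 0.2, 9]], twist=[0, 0, 0, 0, 0])

```text
t: 8.07
eef_pos: [0.5282, 0.4068, 0.1094]
tool_rot: [-0.002, 0.17, 0.986, -0.002]
contact_force: [-0.5, -0.3, -2.4]
gripper_width: 0.651
```

>>> move_arm(gripper=[0, 0, 0], xyz=[[0, 0, 0], [0, 0, 0], [0, 0, 0]], twist=[0, 0, 0])

```text
t: 8.32
eef_pos: [0.531, 0.409, 0.1148]
tool_rot: [0.001, 0.17, 0.985, 0.001]
contact_force: [0.4, -0.1, -1.6]
gripper_width: 0.65
```

```bash
python3 go.py .530 .406 .098 -;
```

```text
pos [0.531  0.409  0.1148] jaw 70.46 tilt [ 0.0024  0.0021 -1.    ] F [ 0.4 -0.1 -1.6] w 0.65 q [-0.86  0.68  0.16  1.71 -0.15  0.76  0.6 ] t 8.32
shift cm [-0.   -0.32  1.68] dist 1.71 twist 0.0 rows>= 0.4
```

>>> move_arm(gripper=[0, 0, 0, 0, 0], xyz=[[0, -0.2, 0.3], [0, -0.2, 0.6], [0, -0.2, 0.9], [0, -0.2, 1.2], [0, -0.2, 1.2]], twist=[0, 0, 0, 0, 0])

```text
t: 8.73
eef_pos: [0.5289, 0.4062, 0.1001]
tool_rot: [-0.0, 0.17, 0.986, -0.0]
contact_force: [-0.4, -1.3, -3.3]
gripper_width: 0.65
```

>>> move_arm(gripper=[0, 0, 0, 0], xyz=[[0, 0, 0], [0, 0, 0], [0, 0, 0], [0, 0, 0]], twist=[0, 0, 0, 0])

```text
t: 9.07
eef_pos: [0.5294, 0.4065, 0.101]
tool_rot: [0.0, 0.17, 0.986, 0.0]
contact_force: [0.2, 0.6, -2.4]
gripper_width: 0.646
```

```bash
python3 go.py .530 .406 .098 -;
```

```text
pos [0.5294 0.4065 0.101 ] jaw 70.47 tilt [ 2.e-04  1.e-04 -1.e+00] F [ 0.2  0.6 -2.4] w 0.646 q [-0.86  0.7   0.16  1.72 -0.15  0.74  0.6 ] t 9.07
shift cm [-0.08 -0.03  0.3 ] dist 0.31 twist 0.0 rows>= 0.1
```

>>> move_arm(gripper=[0, 0, 0, 0], xyz=[[0, 0, 0.1], [0, 0, 0.2], [0, 0, 0.3], [0, 0, 0.4]], twist=[0, 0, 0, 0])

```text
t: 9.4
eef_pos: [0.5293, 0.4065, 0.0971]
tool_rot: [-0.0, 0.17, 0.986, -0.0]
contact_force: [-4.6, -1.4, 10.1]
gripper_width: 0.647
```

```bash
python3 go.py .530 .406 .097 -;python3 chk.py candle .530 .406 .008 0 c2
```

```text
pos [0.5293 0.4065 0.0971] jaw 70.47 tilt [-2.e-04 -0.e+00 -1.e+00] F [-4.6 -1.4 10.1] w 0.647 q [-0.86  0.7   0.15  1.72 -0.15  0.73  0.6 ] t 9.4
shift cm [-0.08 -0.02  0.01] dist 0.09 twist 0.0 rows>= 0.0
top candle [0.5235 0.3956] 42.4 408.0 115.0 0.62
side candle [0.5306 0.4057] 3.5 114.1 195.0 0.57
```

View pics/c2.png

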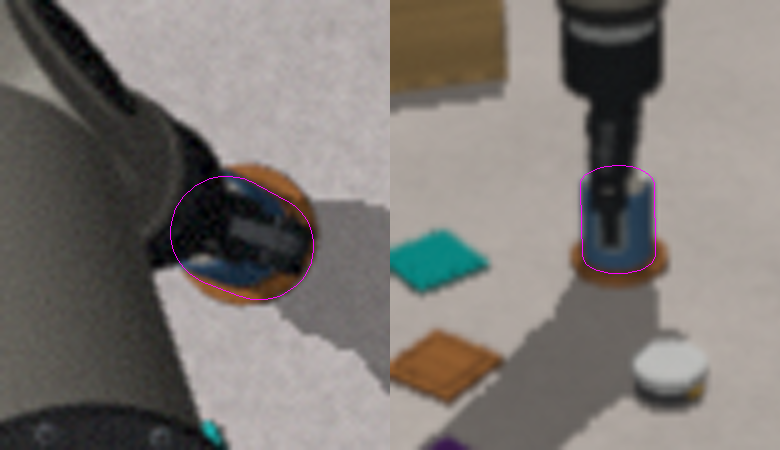

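>>> move_arm(gripper=[0.75, 0.85, 1, 1, 1], xyz=[[0, 0, 0], [0, 0, 0], [0, 0, 0], [0, 0, 0], [0, 0, 0]], twist=[0, 0, 0, 0, 0])

```text
t: 10.02
eef_pos: [0.5294, 0.4065, 0.0969]
tool_rot: [0.0, 0.17, 0.986, 0.0]
contact_force: [0.0, 0.7, -0.7]
gripper_width: 1.002
```

>>> move_arm(gripper=[1, 1, 1, 1, 1], xyz=[[0, 0, -2], [0, 0, -5], [0, 0, -8], [0, 0, -12], [0, 0, -14]], twist=[0, 0, 0, 0, 0])

```text
t: 10.43
eef_pos: [0.5306, 0.4072, 0.2416]
tool_rot: [0.002, 0.17, 0.985, 0.002]
contact_force: [1.0, 0.9, 0.7]
gripper_width: 1.002
```

```bash
python3 go.py .468 -.104 .22 15.8
```

```text
pos [0.5306 0.4072 0.2416] jaw 70.45 tilt [ 0.004   0.0035 -1.    ] F [1.  0.9 0.7] w 1.002 q [-0.88  0.53  0.19  1.64 -0.12  0.98  0.58] t 10.43
shift cm [-11.2  -50.27   1.95] dist 51.54 twist 0.9538 rows>= 12.4
```

>>> move_arm(gripper=[1, 1, 1, 1, 1], xyz=[[-0.7, -3.0, 0], [-1.5, -7, 0], [-2.4, -11, 0], [-3.3, -15, 0], [-4.2, -19, 0]], twist=[0, 0, 0, 0, 0])

```text
t: 10.85
eef_pos: [0.5049, 0.2116, 0.2371]
tool_rot: [0.0, 0.169, 0.986, 0.0]
contact_force: [1.1, -0.9, 0.4]
gripper_width: 0.998
```

>>> move_arm(gripper=[1, 1, 1, 1, 1], xyz=[[-0.9, -4, 0.4], [-1.8, -8, 0.8], [-2.7, -12, 1.2], [-3.5, -16, 1.6], [-4.4, -20, 2]], twist=[0, 0, 0, 0, 0])

```text
t: 11.27
eef_pos: [0.4793, 0.0084, 0.217]
tool_rot: [0.0, 0.169, 0.986, 0.0]
contact_force: [1.3, -1.3, -0.2]
gripper_width: 1.0
```

>>> move_arm(gripper=[1, 1, 1, 1, 1], xyz=[[-0.9, -4, 0], [-1.8, -8, 0], [-2.6, -11.2, 0], [-2.6, -11.3, 0], [-2.6, -11.3, 0]], twist=[0.12, 0.24, 0.36, 0.48, 0.6])

```text
t: 11.68
eef_pos: [0.4662, -0.108, 0.2173]
tool_rot: [0.0, 0.458, 0.889, -0.0]
contact_force: [0.2, 0.3, 0.1]
gripper_width: 1.004
```

>>> move_arm(gripper=[1, 1, 1, 1, 1], xyz=[[0, 0, 0], [0, 0, 0], [0, 0, 0], [0, 0, 0], [0, 0, 0]], twist=[0.12, 0.24, 0.354, 0.354, 0.354])

```text
t: 12.1
eef_pos: [0.4668, -0.1049, 0.2169]
tool_rot: [0.0, 0.602, 0.799, -0.0]
contact_force: [0.5, -0.4, -0.3]
gripper_width: 1.001
```

```bash
python3 go.py .468 -.104 .097 15.8; python3 chk.py candle .530 .406 .008 0 c3;  python3 chk.py bottle .468 -.104 .0 15 c4
```

```text
pos [ 0.4668 -0.1049  0.2169] jaw 16.01 tilt [ 1.e-04 -1.e-04 -1.e+00] F [ 0.5 -0.4 -0.3] w 1.001 q [-0.37  0.3   0.55  2.13 -0.22  0.77  0.6 ] t 12.1
shift cm [ 0.06  0.14 11.99] dist 12.0 twist 0.0037 rows>= 2.9
top candle [0.5305 0.4068] 4.3 48.9 475.0 0.61
side candle [0.5301 0.4079] 4.8 15.8 274.0 0.58
top none
side none
```

View pics/c3.png

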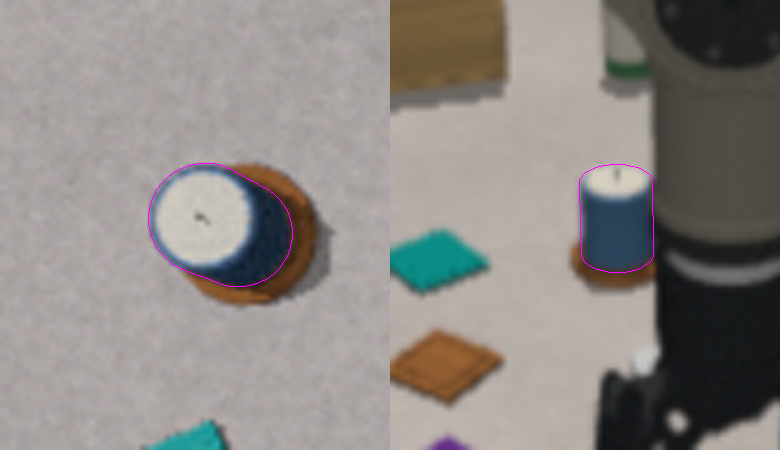

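>>> move_arm(gripper=[1, 1, 1, 1, 1], xyz=[[0.1, 0.1, 2.8], [0.1, 0.1, 5.8], [0.1, 0.1, 8.8], [0.1, 0.1, 11], [0.1, 0.1, 12]], twist=[0, 0, 0, 0, 0])

```text
t: 12.92
eef_pos: [0.466, -0.1035, 0.0944]
tool_rot: [-0.002, 0.603, 0.798, -0.001]
contact_force: [-0.4, 0.4, 0.9]
gripper_width: 1.0
```

>>> move_arm(gripper=[1, 1, 1], xyz=[[0, 0, 0], [0, 0, 0], [0, 0, 0]], twist=[0, 0, 0])

```text
t: 13.17
eef_pos: [0.4682, -0.1041, 0.098]
tool_rot: [0.001, 0.603, 0.798, 0.001]
contact_force: [0.0, -1.3, 0.5]
gripper_width: 1.003
```

```bash
python3 go.py .468 -.104 .097 15.8; python3 chk.py bottle .468 -.104 .0 15 c5
```

```text
pos [ 0.4682 -0.1041  0.098 ] jaw 15.8 tilt [ 2.e-03 -1.e-04 -1.e+00] F [ 0.  -1.3  0.5] w 1.003 q [-0.24  0.51  0.4   2.19 -0.41  0.51  0.75] t 13.17
shift cm [ 0.01 -0.02  0.1 ] dist 0.11 twist 0.0001 rows>= 0.0
top none
side bottle [ 0.4674 -0.1037] 3.3 29.1 446.0 0.59
```

View pics/c5.png

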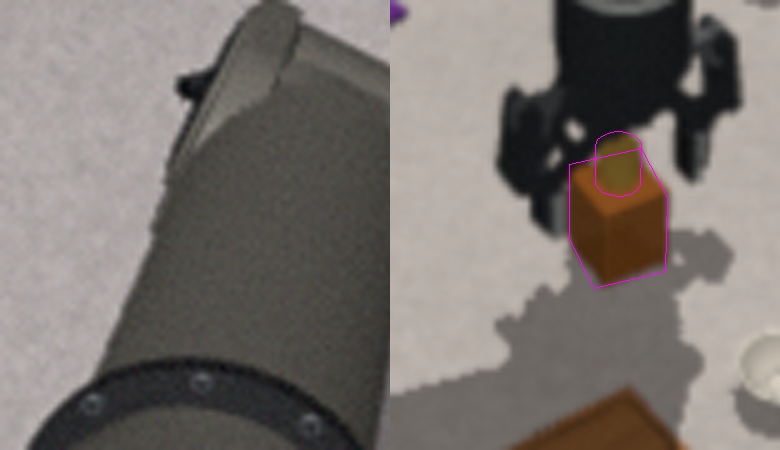

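Bottle stands between the jaws, no contact; close.

>>> move_arm(gripper=[0, 0, 0, 0, 0], xyz=[[0, 0, 0], [0, 0, 0], [0, 0, 0], [0, 0, 0], [0, 0, 0]], twist=[0, 0, 0, 0, 0])

```text
t: 13.78
eef_pos: [0.4675, -0.1038, 0.0972]
tool_rot: [0.0, 0.603, 0.798, 0.0]
contact_force: [-1.4, 0.5, 5.9]
gripper_width: 0.511
```

>>> move_arm(gripper=[0, 0, 0, 0], xyz=[[0, 0, 0], [0, 0, 0], [0, 0, 0], [0, 0, 0]], twist=[0, 0, 0, 0])

```text
t: 14.12
eef_pos: [0.4675, -0.1038, 0.0972]
tool_rot: [0.0, 0.603, 0.798, 0.0]
contact_force: [-0.6, 0.3, 5.1]
gripper_width: 0.508
```

>>> move_arm(gripper=[0, 0, 0, 0, 0], xyz=[[0, 0, -1.5], [0, 0, -4], [0, 0, -7], [0, 0, -10], [0, 0, -12]], twist=[0, 0, 0, 0, 0])

```text
t: 14.53
eef_pos: [0.4676, -0.1041, 0.2188]
tool_rot: [0.001, 0.603, 0.797, 0.0]
contact_force: [0.1, 0.0, -2.8]
gripper_width: 0.509
```

```bash
python3 go.py .3723 .2952 .22 40
```

```text
pos [ 0.4676 -0.1041  0.2188] jaw 15.78 tilt [ 1.1e-03 -2.0e-04 -1.0e+00] F [ 0.1  0.  -2.8] w 0.509 q [-0.39  0.3   0.57  2.13 -0.23  0.78  0.6 ] t 14.53
shift cm [41.02  1.69 -0.14] dist 41.05 twist -0.4227 rows>= 9.8
```

```bash
python3 go.py .46 .1 .22 -
```

```text
pos [ 0.4676 -0.1041  0.2188] jaw 15.78 tilt [ 1.1e-03 -2.0e-04 -1.0e+00] F [ 0.1  0.  -2.8] w 0.509 q [-0.39  0.3   0.57  2.13 -0.23  0.78  0.6 ] t 14.53
shift cm [19.85  4.82 -0.12] dist 20.43 twist 0.0 rows>= 4.9
```

>>> move_arm(gripper=[0, 0, 0, 0, 0], xyz=[[2, 0.5, 0], [5.5, 1.3, 0], [9.5, 2.3, 0], [13.5, 3.3, 0], [17, 4.1, 0]], twist=[0, 0, 0, 0, 0])

```text
t: 14.95
eef_pos: [0.4598, 0.0734, 0.2168]
tool_rot: [-0.0, 0.603, 0.798, 0.0]
contact_force: [0.6, 0.7, -1.4]
gripper_width: 0.511
```

```bash
python3 go.py .3723 .2952 .22 40
```

```text
pos [0.4598 0.0734 0.2168] jaw 15.85 tilt [-3.e-04  5.e-04 -1.e+00] F [ 0.6  0.7 -1.4] w 0.511 q [-0.72  0.27  0.5   2.15 -0.19  0.76  0.18] t 14.95
shift cm [23.73 -2.36 -0.31] dist 23.85 twist -0.4216 rows>= 5.7
```

>>> move_arm(gripper=[0, 0, 0, 0, 0], xyz=[[3.8, -0.4, 0], [7.6, -0.8, 0], [11.4, -1.2, 0], [15.2, -1.5, 0], [19, -1.9, -0.2]], twist=[-0.08, -0.16, -0.24, -0.32, -0.4])

```text
t: 15.37
eef_pos: [0.389, 0.2498, 0.2184]
tool_rot: [-0.0, 0.431, 0.902, -0.0]
contact_force: [0.4, 0.2, -2.2]
gripper_width: 0.51
```

```bash
python3 go.py .3723 .2952 .22 40
```

```text
pos [0.389  0.2498 0.2184] jaw 38.96 tilt [-8.e-04 -7.e-04 -1.e+00] F [ 0.4  0.2 -2.2] w 0.51 q [-1.    0.25  0.34  2.15 -0.12  0.76  0.1 ] t 15.37
shift cm [ 4.58  1.55 -0.16] dist 4.84 twist -0.0182 rows>= 1.2
```

>>> move_arm(gripper=[0, 0, 0, 0, 0], xyz=[[2.5, 0.8, 0], [4, 1.3, 0], [4.6, 1.6, 0], [4.6, 1.6, 0], [4.6, 1.6, 0]], twist=[-0.01, -0.018, -0.018, -0.018, -0.018])

```text
t: 15.78
eef_pos: [0.3748, 0.2929, 0.2186]
tool_rot: [0.0, 0.425, 0.905, -0.001]
contact_force: [0.7, -0.3, -2.2]
gripper_width: 0.508
```

>>> move_arm(gripper=[0, 0, 0, 0, 0], xyz=[[0, 0, 2.5], [0, 0, 5], [0, 0, 7.5], [0, 0, 9], [0, 0, 10]], twist=[0, 0, 0, 0, 0])

```text
t: 16.2
eef_pos: [0.3746, 0.2916, 0.1173]
tool_rot: [0.0, 0.426, 0.905, -0.002]
contact_force: [0.3, -1.0, -1.8]
gripper_width: 0.505
```

>>> move_arm(gripper=[0, 0, 0, 0], xyz=[[0, 0, 0], [0, 0, 0], [0, 0, 0], [0, 0, 0]], twist=[0, 0, 0, 0])

```text
t: 16.53
eef_pos: [0.3749, 0.2947, 0.12]
tool_rot: [0.0, 0.425, 0.905, 0.001]
contact_force: [-0.1, -0.0, -2.2]
gripper_width: 0.506
```

```bash
python3 go.py .3723 .2952 .105 40; python3 chk.py bottle .3723 .2952 .02 40 c6
```

```text
pos [0.3749 0.2947 0.12  ] jaw 39.73 tilt [ 0.0015  0.0015 -1.    ] F [-0.1 -0.  -2.2] w 0.506 q [-1.    0.45  0.25  2.18 -0.21  0.54  0.1 ] t 16.53
shift cm [ 0.21 -0.17  1.5 ] dist 1.52 twist -0.0047 rows>= 0.4
top none
side bottle [0.381  0.2856] -8.7 106.0 202.0 0.49
```

View pics/c6.png

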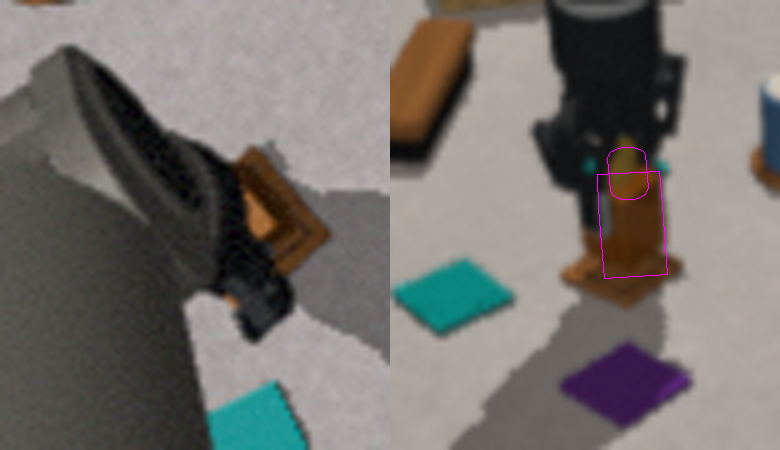

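>>> move_arm(gripper=[0, 0, 0, 0, 0], xyz=[[0.1, -0.1, 0.3], [0.2, -0.2, 0.6], [0.2, -0.2, 0.9], [0.2, -0.2, 1.1], [0.2, -0.2, 1.2]], twist=[-0.005, -0.005, -0.005, -0.005, -0.005])

```text
t: 17.15
eef_pos: [0.3711, 0.2946, 0.1064]
tool_rot: [-0.0, 0.422, 0.907, -0.0]
contact_force: [0.2, -0.2, -2.1]
gripper_width: 0.51
```

>>> move_arm(gripper=[0, 0, 0, 0], xyz=[[0, 0, 0], [0, 0, 0], [0, 0, 0], [0, 0, 0]], twist=[0, 0, 0, 0])

```text
t: 17.48
eef_pos: [0.3714, 0.2948, 0.107]
tool_rot: [0.0, 0.422, 0.906, 0.0]
contact_force: [-0.0, 0.2, -2.3]
gripper_width: 0.512
```

```bash
python3 go.py .3723 .2952 .105 40
```

```text
pos [0.3714 0.2948 0.107 ] jaw 40.04 tilt [ 1.e-04  1.e-04 -1.e+00] F [-0.   0.2 -2.3] w 0.512 q [-1.    0.47  0.24  2.19 -0.22  0.51  0.11] t 17.48
shift cm [-0.02  0.09  0.2 ] dist 0.22 twist 0.0007 rows>= 0.1
```

>>> move_arm(gripper=[0, 0, 0, 0], xyz=[[0, 0.1, 0.1], [0, 0.1, 0.2], [0, 0.1, 0.25], [0, 0.1, 0.25]], twist=[0, 0, 0, 0])

```text
t: 17.82
eef_pos: [0.3724, 0.2956, 0.1052]
tool_rot: [-0.0, 0.422, 0.906, 0.0]
contact_force: [-1.4, -1.1, 9.2]
gripper_width: 0.507
```

>>> move_arm(gripper=[0.6, 0.7, 0.85, 1, 1], xyz=[[0, 0, 0], [0, 0, 0], [0, 0, 0], [0, 0, 0], [0, 0, 0]], twist=[0, 0, 0, 0, 0])

```text
t: 18.23
eef_pos: [0.3721, 0.2954, 0.1043]
tool_rot: [0.0, 0.422, 0.906, -0.0]
contact_force: [-0.5, 0.8, 0.2]
gripper_width: 1.003
```

>>> move_arm(gripper=[1, 1, 1, 1, 1], xyz=[[0, 0, -2], [0, 0, -5], [0, 0, -8], [0, 0, -12], [0, 0, -14]], twist=[0, 0, 0, 0, 0])

```text
t: 18.65
eef_pos: [0.3731, 0.2958, 0.248]
tool_rot: [0.001, 0.423, 0.906, 0.002]
contact_force: [0.5, 0.4, -0.7]
gripper_width: 1.0
```

```bash
python3 go.py .649 .149 .24 39.9
```

```text
pos [0.3731 0.2958 0.248 ] jaw 40.01 tilt [ 0.0027  0.0029 -1.    ] F [ 0.5  0.4 -0.7] w 1.0 q [-1.09  0.22  0.33  2.1  -0.1   0.84 -0.  ] t 18.65
shift cm [-28.99  11.68   0.83] dist 31.26 twist 0.002 rows>= 7.5
```

>>> move_arm(gripper=[1, 1, 1, 1, 1], xyz=[[-2, 0.8, 0], [-5.6, 2.2, 0], [-9.3, 3.7, 0], [-13, 5.2, 0], [-16.7, 6.7, 0]], twist=[0, 0, 0, 0, 0])

```text
t: 19.07
eef_pos: [0.5321, 0.2097, 0.2444]
tool_rot: [-0.0, 0.422, 0.907, 0.0]
contact_force: [0.9, 1.4, 0.7]
gripper_width: 1.001
```

>>> move_arm(gripper=[1, 1, 1, 1, 1], xyz=[[-3.7, 1.5, 0], [-7.4, 3, 0], [-10.5, 4.2, 0], [-12.3, 5, 0], [-12.3, 5, 0]], twist=[0, 0, 0, 0, 0])

```text
t: 19.48
eef_pos: [0.6517, 0.1444, 0.2441]
tool_rot: [0.002, 0.425, 0.905, -0.001]
contact_force: [-0.9, -1.2, 0.0]
gripper_width: 0.997
```

>>> move_arm(gripper=[1, 1, 1], xyz=[[0, 0, 0], [0, 0, 0], [0, 0, 0]], twist=[0, 0, 0])

```text
t: 19.73
eef_pos: [0.6471, 0.1499, 0.2441]
tool_rot: [-0.001, 0.421, 0.907, 0.0]
contact_force: [-0.6, 0.7, 0.8]
gripper_width: 0.999
```

```bash
python3 go.py .649 .149 .093 39.9; python3 chk.py bottle .3723 .2952 .008 40 c7
```

```text
pos [0.6471 0.1499 0.2441] jaw 40.15 tilt [-1.2e-03  7.0e-04 -1.0e+00] F [-0.6  0.7  0.8] w 0.999 q [-0.6   0.54  0.4   1.66 -0.24  0.99  0.58] t 19.73
shift cm [-0.21  0.09 15.11] dist 15.12 twist 0.0044 rows>= 3.6
top bottle [0.3713 0.2966] -34.6 363.2 32.0 0.51
side bottle [0.3741 0.296 ] -38.5 25.4 323.0 0.65
```

View pics/c7.png

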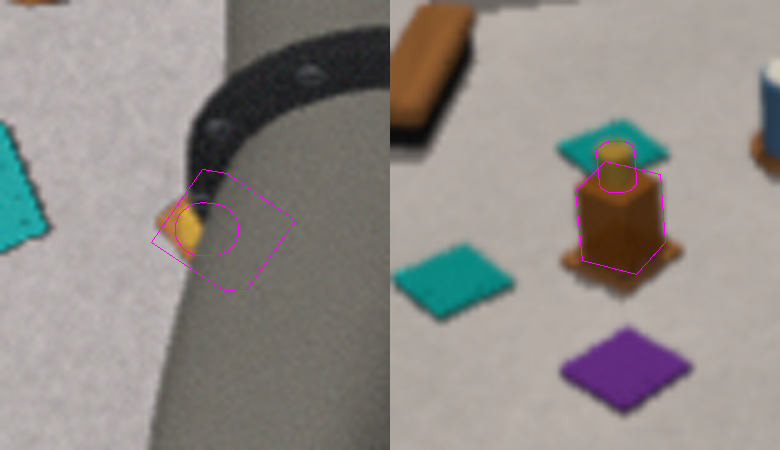

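>>> move_arm(gripper=[1, 1, 1, 1, 1], xyz=[[-0.1, 0, 2.8], [-0.1, 0, 5.5], [-0.1, 0, 7], [-0.1, 0, 7], [-0.1, 0, 7]], twist=[0.004, 0.004, 0.004, 0.004, 0.004])

```text
t: 20.35
eef_pos: [0.6484, 0.1481, 0.1741]
tool_rot: [-0.001, 0.424, 0.906, -0.0]
contact_force: [0.1, -1.0, 0.6]
gripper_width: 1.004
```

>>> move_arm(gripper=[1, 1, 1], xyz=[[0, 0, 0], [0, 0, 0], [0, 0, 0]], twist=[0, 0, 0])

```text
t: 20.6
eef_pos: [0.6497, 0.148, 0.176]
tool_rot: [0.001, 0.424, 0.906, 0.001]
contact_force: [-0.1, 0.4, 1.1]
gripper_width: 0.999
```

```bash
python3 go.py .649 .149 .093 39.9; python3 chk.py planter .649 .149 0 -20 c8
```

```text
pos [0.6497 0.148  0.176 ] jaw 39.82 tilt [ 2.4e-03  9.0e-04 -1.0e+00] F [-0.1  0.4  1.1] w 0.999 q [-0.57  0.62  0.37  1.7  -0.28  0.87  0.61] t 20.6
shift cm [ 0.13 -0.01  8.3 ] dist 8.3 twist -0.0015 rows>= 2.0
top none
side planter [0.6501 0.1497] -21.5 15.2 411.0 0.97
```

View pics/c8.png

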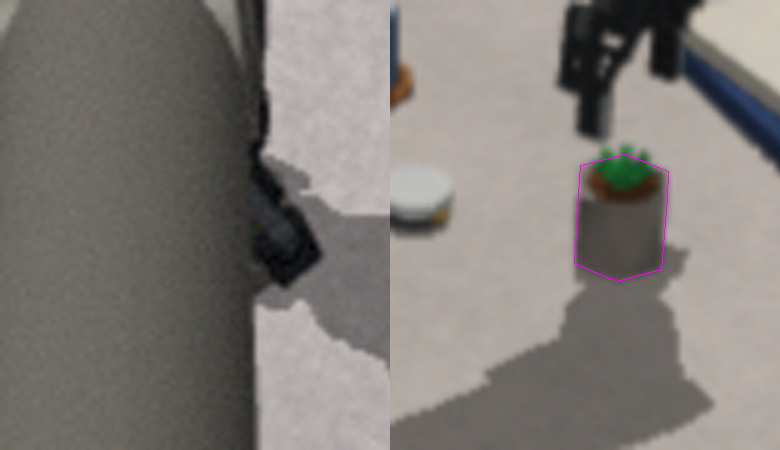

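>>> move_arm(gripper=[1, 1, 1, 1, 1], xyz=[[0.1, 0, 1.8], [0.1, 0, 3.8], [0.1, 0, 5.8], [0.1, 0, 7.4], [0.1, 0, 8.3]], twist=[0, 0, 0, 0, 0])

```text
t: 21.22
eef_pos: [0.6473, 0.1486, 0.0894]
tool_rot: [-0.001, 0.424, 0.906, -0.001]
contact_force: [0.2, -0.8, -0.4]
gripper_width: 0.999
```

>>> move_arm(gripper=[1, 1, 1, 1], xyz=[[0, 0, 0], [0, 0, 0], [0, 0, 0], [0, 0, 0]], twist=[0, 0, 0, 0])

```text
t: 21.55
eef_pos: [0.6491, 0.1488, 0.0927]
tool_rot: [0.001, 0.424, 0.906, 0.001]
contact_force: [0.9, 0.5, -0.6]
gripper_width: 1.001
```

```bash
python3 go.py .649 .149 .093 39.9
```

```text
pos [0.6491 0.1488 0.0927] jaw 39.81 tilt [ 2.1e-03  6.0e-04 -1.0e+00] F [ 0.9  0.5 -0.6] w 1.001 q [-0.54  0.73  0.32  1.73 -0.32  0.73  0.64] t 21.55
shift cm [ 0.03  0.01 -0.03] dist 0.04 twist -0.0015 rows>= 0.0
```

>>> move_arm(gripper=[0, 0, 0, 0, 0], xyz=[[0, 0, 0], [0, 0, 0], [0, 0, 0], [0, 0, 0], [0, 0, 0]], twist=[0, 0, 0, 0, 0])

```text
t: 21.97
eef_pos: [0.6486, 0.1486, 0.0922]
tool_rot: [0.0, 0.424, 0.906, 0.0]
contact_force: [-2.1, -0.1, 6.1]
gripper_width: 0.7
```

>>> move_arm(gripper=[0, 0, 0], xyz=[[0, 0, 0], [0, 0, 0], [0, 0, 0]], twist=[0, 0, 0])

```text
t: 22.22
eef_pos: [0.6485, 0.1486, 0.0922]
tool_rot: [0.0, 0.424, 0.906, 0.0]
contact_force: [-2.0, -1.1, 6.5]
gripper_width: 0.695
```

>>> move_arm(gripper=[0, 0, 0, 0, 0], xyz=[[0, 0, -1.5], [0, 0, -4], [0, 0, -7], [0, 0, -10], [0, 0, -12]], twist=[0, 0, 0, 0, 0])

```text
t: 22.63
eef_pos: [0.6488, 0.1486, 0.2147]
tool_rot: [0.001, 0.424, 0.906, 0.001]
contact_force: [1.4, -0.2, -2.5]
gripper_width: 0.699
```

```bash
python3 go.py .6537 -.1445 .21 32.7
```

```text
pos [0.6488 0.1486 0.2147] jaw 39.8 tilt [ 2.3e-03  7.0e-04 -1.0e+00] F [ 1.4 -0.2 -2.5] w 0.699 q [-0.59  0.57  0.39  1.68 -0.26  0.94  0.59] t 22.63
shift cm [-22.83 -18.39   0.45] dist 29.32 twist 0.124 rows>= 7.0
```

>>> move_arm(gripper=[0, 0, 0, 0, 0], xyz=[[-1.6, -1.3, 0], [-4.2, -3.4, 0], [-7.2, -5.8, 0], [-10.2, -8.2, 0], [-13.2, -10.6, 0]], twist=[0, 0, 0, 0, 0])

```text
t: 23.05
eef_pos: [0.6508, -0.022, 0.2118]
tool_rot: [-0.0, 0.424, 0.906, -0.0]
contact_force: [1.2, -0.1, -2.8]
gripper_width: 0.695
```

>>> move_arm(gripper=[0, 0, 0, 0, 0], xyz=[[-3, -2.4, 0], [-6, -4.8, 0], [-8.3, -6.7, 0], [-9.4, -7.6, 0], [-9.6, -7.8, 0]], twist=[0.03, 0.06, 0.09, 0.124, 0.124])

```text
t: 23.47
eef_pos: [0.6517, -0.1495, 0.212]
tool_rot: [0.0, 0.483, 0.876, -0.001]
contact_force: [0.0, -1.7, -2.7]
gripper_width: 0.699
```

>>> move_arm(gripper=[0, 0, 0], xyz=[[0, 0, 0], [0, 0, 0], [0, 0, 0]], twist=[0, 0, 0])

```text
t: 23.72
eef_pos: [0.6533, -0.1414, 0.2112]
tool_rot: [-0.001, 0.478, 0.879, 0.001]
contact_force: [-0.1, 0.4, -3.3]
gripper_width: 0.692
```

```bash
python3 go.py .6537 -.1445 .12 32.7
```

```text
pos [ 0.6533 -0.1414  0.2112] jaw 32.93 tilt [-4.0e-04  1.8e-03 -1.0e+00] F [-0.1  0.4 -3.3] w 0.692 q [-0.18  0.59  0.43  1.68 -0.3   0.94  0.94] t 23.72
shift cm [-0.29 -0.14  9.12] dist 9.12 twist 0.0039 rows>= 2.2
```

>>> move_arm(gripper=[0, 0, 0, 0, 0], xyz=[[-0.1, -0.1, 2], [-0.1, -0.1, 4.5], [-0.1, -0.1, 7], [-0.1, -0.1, 8.5], [-0.1, -0.1, 9.1]], twist=[0.003, 0.003, 0.003, 0.003, 0.003])

```text
t: 24.13
eef_pos: [0.6515, -0.1433, 0.1176]
tool_rot: [-0.002, 0.48, 0.878, -0.0]
contact_force: [-0.6, -0.0, -3.8]
gripper_width: 0.698
```

>>> move_arm(gripper=[0, 0, 0, 0, 0], xyz=[[0, 0, 0], [0, 0, 0], [0, 0, 0], [0, 0, 0], [0, 0, 0]], twist=[0, 0, 0, 0, 0])

```text
t: 24.55
eef_pos: [0.6533, -0.1458, 0.1217]
tool_rot: [0.001, 0.481, 0.877, 0.0]
contact_force: [-0.1, 0.2, -2.8]
gripper_width: 0.696
```

```bash
python3 go.py .6537 -.1445 .1 32.7
```

```text
pos [ 0.6533 -0.1458  0.1217] jaw 32.54 tilt [ 2.e-03 -2.e-04 -1.e+00] F [-0.1  0.2 -2.8] w 0.696 q [-0.14  0.7   0.39  1.72 -0.35  0.79  0.98] t 24.55
shift cm [0.1  0.1  2.17] dist 2.17 twist -0.0028 rows>= 0.5
```

>>> move_arm(gripper=[0, 0, 0, 0, 0], xyz=[[0.05, 0.05, 0.4], [0.1, 0.1, 0.8], [0.1, 0.1, 1.2], [0.1, 0.1, 1.6], [0.1, 0.1, 1.8]], twist=[0, 0, 0, 0, 0])

```text
t: 24.97
eef_pos: [0.6525, -0.1441, 0.1014]
tool_rot: [-0.001, 0.481, 0.877, -0.0]
contact_force: [-0.1, 0.0, -3.7]
gripper_width: 0.697
```

>>> move_arm(gripper=[0, 0, 0, 0], xyz=[[0, 0, 0], [0, 0, 0], [0, 0, 0], [0, 0, 0]], twist=[0, 0, 0, 0])

```text
t: 25.3
eef_pos: [0.6531, -0.1444, 0.1026]
tool_rot: [0.0, 0.481, 0.877, 0.0]
contact_force: [1.0, -0.9, -2.6]
gripper_width: 0.701
```

```bash
python3 go.py .6537 -.1445 .1 32.7; python3 chk.py planter .6537 -.1445 0.01 -27 c9
```

```text
pos [ 0.6531 -0.1444  0.1026] jaw 32.54 tilt [ 4.e-04 -1.e-04 -1.e+00] F [ 1.  -0.9 -2.6] w 0.701 q [-0.13  0.73  0.37  1.72 -0.36  0.76  0.99] t 25.3
shift cm [-0.04  0.04  0.26] dist 0.27 twist -0.0028 rows>= 0.1
top none
side planter [ 0.6587 -0.1437] -27.5 230.6 329.0 0.96
```

View pics/c9.png

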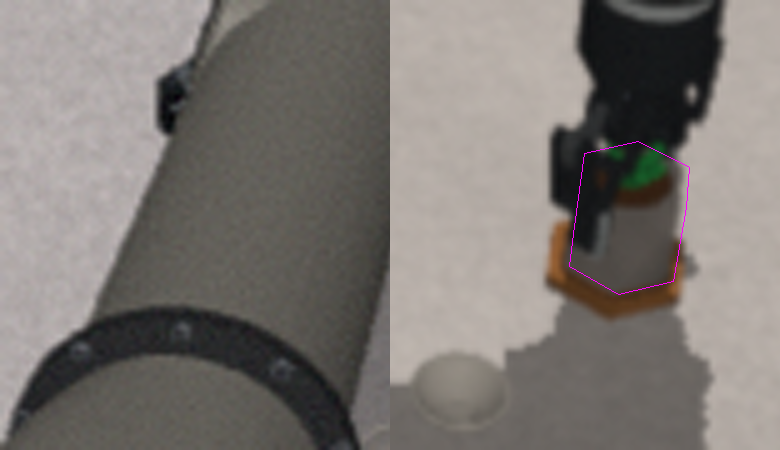

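```bash
python3 - <<'E'
from h import *
snap("side");d=D["side"]
im=d["pixels"][160:270,350:430,::-1];im=cv2.resize(im,None,fx=7,fy=7,interpolation=cv2.INTER_CUBIC);im=im[:770]
b=im.copy()
for n,p,z in(("hex_pad",(.6537,-.1445,np.radians(-27.3)),0),("planter",(.6531,-.1444,np.radians(32.5)),.0104)):
    co,si=np.cos(p[2]),np.sin(p[2])
    for part in S[n]:
        for half in (part[:6],part[6:]):
            q=proj(d,half@np.array([[co,-si,0],[si,co,0],[0,0,1]]).T+[p[0],p[1],z])-[350,160]
            cv2.polylines(b,[(((q+.5)*7-.5).round().astype(np.int32))],True,(255,0,255) if z else (255,255,0),1)
cv2.imwrite("pics/z1.png",cv2.resize(np.hstack([im[100:600,:400],b[100:600,:400]]),(800,500)))
E
```

```text
(no output)
```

View pics/z1.png

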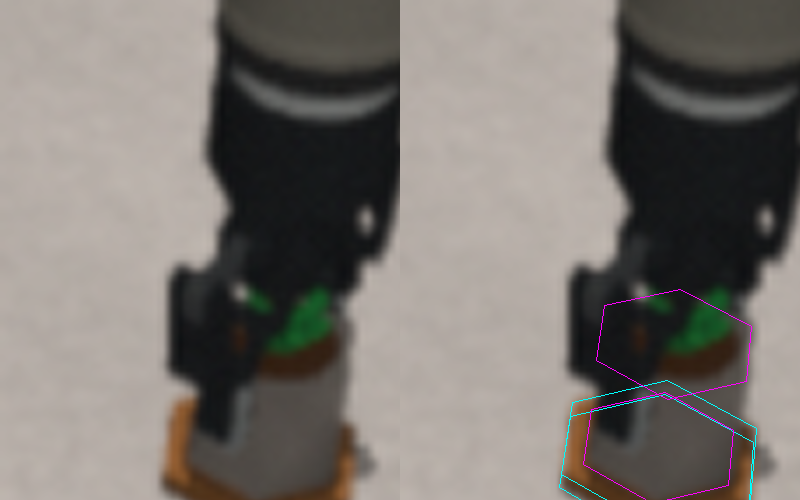

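>>> move_arm(gripper=[0, 0, 0, 0], xyz=[[0, 0, 0.1], [0, 0, 0.2], [0, 0, 0.3], [0, 0, 0.3]], twist=[0, 0, 0, 0])

```text
t: 25.88
eef_pos: [0.6531, -0.1443, 0.1002]
tool_rot: [-0.0, 0.481, 0.877, 0.0]
contact_force: [-3.6, 2.1, 4.6]
gripper_width: 0.7
```

>>> move_arm(gripper=[0.78, 0.85, 1, 1, 1], xyz=[[0, 0, 0], [0, 0, 0], [0, 0, 0], [0, 0, 0], [0, 0, 0]], twist=[0, 0, 0, 0, 0])

```text
t: 26.3
eef_pos: [0.6531, -0.1443, 0.0994]
tool_rot: [0.0, 0.481, 0.877, 0.0]
contact_force: [-0.3, 0.2, 0.0]
gripper_width: 1.001
```

>>> move_arm(gripper=[1, 1, 1, 1, 1], xyz=[[0, 0, -2], [0, 0, -5], [0, 0, -8], [0, 0, -11], [0, 0, -12]], twist=[0, 0, 0, 0, 0])

```text
t: 26.72
eef_pos: [0.6548, -0.1452, 0.2242]
tool_rot: [0.003, 0.481, 0.877, 0.001]
contact_force: [0.6, 0.4, 0.6]
gripper_width: 0.999
```

```bash
python3 go.py .5345 -.4024 .22 -73.8;
```

```text
pos [ 0.6548 -0.1452  0.2242] jaw 32.51 tilt [ 0.0066 -0.0011 -1.    ] F [0.6 0.4 0.6] w 0.999 q [-0.18  0.58  0.44  1.67 -0.29  0.96  0.93] t 26.72
shift cm [-15.22 -23.97   0.37] dist 28.39 twist -1.2861 rows>= 10.3
```

>>> move_arm(gripper=[1, 1, 1, 1, 1], xyz=[[-2, -3.2, 0], [-4.1, -6.4, 0], [-6.2, -9.7, 0], [-8.3, -13, 0], [-10.4, -16.4, 0]], twist=[0, 0, 0, 0, 0])

```text
t: 27.13
eef_pos: [0.5698, -0.3213, 0.2191]
tool_rot: [-0.0, 0.48, 0.877, 0.0]
contact_force: [1.1, 0.4, -0.1]
gripper_width: 0.998
```

>>> move_arm(gripper=[1, 1, 1, 1, 1], xyz=[[-2, -3.2, 0], [-4, -6.2, 0], [-4.8, -7.6, 0], [-4.8, -7.6, 0], [-4.8, -7.6, 0]], twist=[0.12, 0.24, 0.36, 0.48, 0.6])

```text
t: 27.55
eef_pos: [0.5307, -0.4036, 0.2191]
tool_rot: [0.0, 0.722, 0.692, -0.0]
contact_force: [1.1, 0.6, -0.9]
gripper_width: 1.001
```

>>> move_arm(gripper=[1, 1, 1, 1, 1], xyz=[[0, 0, 0], [0, 0, 0], [0, 0, 0], [0, 0, 0], [0, 0, 0]], twist=[0.12, 0.24, 0.36, 0.48, 0.6])

```text
t: 27.97
eef_pos: [0.5324, -0.4013, 0.2189]
tool_rot: [-0.0, 0.893, 0.45, -0.0]
contact_force: [0.6, 0.5, -0.3]
gripper_width: 0.997
```

>>> move_arm(gripper=[1, 1, 1, 1, 1], xyz=[[0, 0, 0], [0, 0, 0], [0, 0, 0], [0, 0, 0], [0, 0, 0]], twist=[0.12, 0.24, 0.36, 0.48, 0.6])

```text
t: 28.38
eef_pos: [0.5324, -0.4013, 0.2189]
tool_rot: [-0.0, 0.986, 0.166, -0.0]
contact_force: [0.3, 0.0, 0.4]
gripper_width: 0.999
```

```bash
python3 go.py .5345 -.4024 .12 -73.8;python3 chk.py planter .6537 -.1445 0.008 -27 c10;python3 chk.py bottle .3723 .2952 .008 40 c11;python3 chk.py case .5345 -.4024 0 16 c12;python3 chk.py oblong_pad .3855 -.2638 0 19 c13
```

```text
pos [ 0.5324 -0.4013  0.2189] jaw -70.92 tilt [-3.e-04  2.e-04 -1.e+00] F [0.3 0.  0.4] w 0.999 q [-0.04  0.73  0.91  1.69 -0.65  1.05 -0.15] t 28.38
shift cm [0.16 0.18 9.89] dist 9.89 twist 0.0503 rows>= 2.4
top planter [ 0.6548 -0.1439] -29.9 28.7 561.0 0.95
side none
top bottle [0.3737 0.2961] 39.2 12.7 400.0 0.9
side bottle [0.3753 0.3014] -25.1 39.5 288.0 0.73
top none
side case [ 0.5331 -0.4027] 15.8 36.9 1104.0 0.74
top none
side oblong_pad [ 0.3861 -0.2635] 20.1 59.9 1047.0 0.94
```

View pics/c10.png

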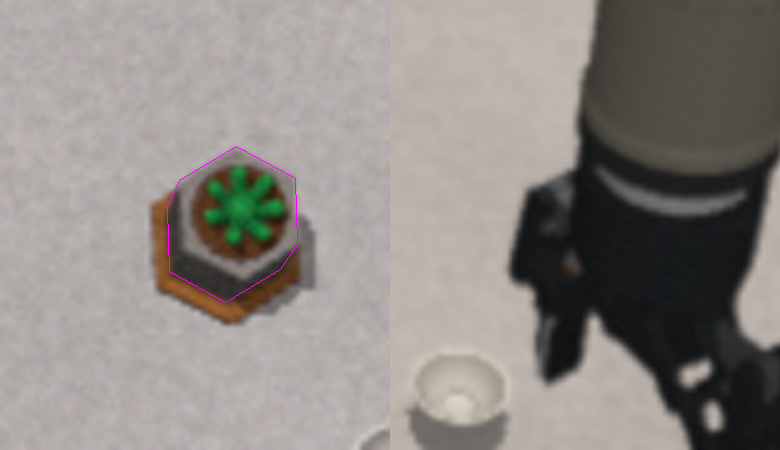

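View pics/c11.png

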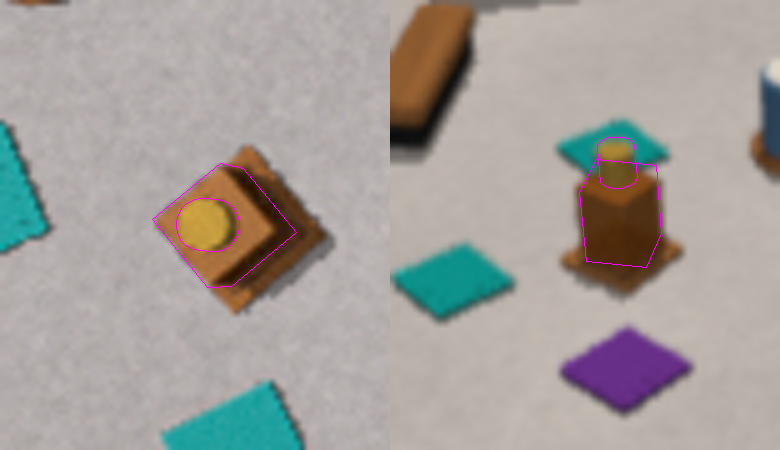

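>>> move_arm(gripper=[1, 1, 1, 1, 1], xyz=[[0.1, 0.2, 2.5], [0.2, 0.2, 5], [0.2, 0.2, 7.5], [0.2, 0.2, 9.5], [0.2, 0.2, 9.9]], twist=[0.05, 0.05, 0.05, 0.05, 0.05])

```text
t: 29.6
eef_pos: [0.5338, -0.4011, 0.1167]
tool_rot: [-0.002, 0.99, 0.144, -0.002]
contact_force: [0.8, 0.0, 0.4]
gripper_width: 1.001
```

>>> move_arm(gripper=[1, 1, 1, 1, 1], xyz=[[0, 0, 0], [0, 0, 0], [0, 0, 0], [0, 0, 0], [0, 0, 0]], twist=[0, 0, 0, 0, 0])

```text
t: 30.02
eef_pos: [0.5355, -0.4031, 0.1217]
tool_rot: [0.001, 0.99, 0.144, 0.001]
contact_force: [0.6, -0.1, -0.2]
gripper_width: 1.0
```

```bash
python3 go.py .5342 -.4024 .078 -73.8
```

```text
pos [ 0.5355 -0.4031  0.1217] jaw -73.45 tilt [ 1.7e-03 -9.0e-04 -1.0e+00] F [ 0.6 -0.1 -0.2] w 1.0 q [ 0.02  0.84  0.82  1.74 -0.76  0.91 -0.12] t 30.02
shift cm [-0.11 -0.11  4.37] dist 4.37 twist 0.0062 rows>= 1.0
```

>>> move_arm(gripper=[1, 1, 1, 1, 1], xyz=[[-0.1, -0.1, 1], [-0.1, -0.1, 2], [-0.1, -0.1, 3], [-0.1, -0.1, 3.8], [-0.1, -0.1, 4.2]], twist=[0.006, 0.006, 0.006, 0.006, 0.006])

```text
t: 30.43
eef_pos: [0.5331, -0.4014, 0.0762]
tool_rot: [-0.001, 0.99, 0.141, -0.001]
contact_force: [0.2, 0.1, -0.5]
gripper_width: 1.002
```

>>> move_arm(gripper=[1, 1, 1, 1, 1], xyz=[[0, 0, 0], [0, 0, 0], [0, 0, 0], [0, 0, 0], [0, 0, 0]], twist=[0, 0, 0, 0, 0])

```text
t: 30.85
eef_pos: [0.534, -0.4023, 0.0789]
tool_rot: [0.0, 0.99, 0.141, 0.0]
contact_force: [-0.1, -0.4, -0.5]
gripper_width: 1.0
```

```bash
python3 go.py .5342 -.4024 .078 -73.8;python3 chk.py case .5345 -.4024 0 16 c14
```

```text
pos [ 0.534  -0.4023  0.0789] jaw -73.8 tilt [ 7.e-04 -5.e-04 -1.e+00] F [-0.1 -0.4 -0.5] w 1.0 q [ 0.04  0.89  0.77  1.75 -0.81  0.85 -0.09] t 30.85
shift cm [0.02 0.02 0.09] dist 0.09 twist 0.0001 rows>= 0.0
top none
side case [ 0.5322 -0.4021] 18.5 374.5 777.0 0.81
```

View pics/c14.png

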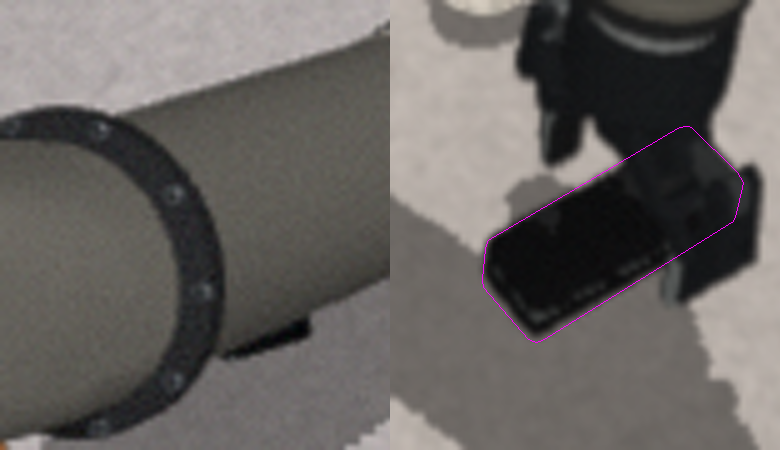

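>>> move_arm(gripper=[0, 0, 0, 0, 0], xyz=[[0, 0, 0], [0, 0, 0], [0, 0, 0], [0, 0, 0], [0, 0, 0]], twist=[0, 0, 0, 0, 0])

```text
t: 31.47
eef_pos: [0.5338, -0.4022, 0.0786]
tool_rot: [0.0, 0.99, 0.141, 0.0]
contact_force: [0.2, -0.2, 0.9]
gripper_width: 0.508
```

>>> move_arm(gripper=[0, 0, 0, 0], xyz=[[0, 0, 0], [0, 0, 0], [0, 0, 0], [0, 0, 0]], twist=[0, 0, 0, 0])

```text
t: 31.8
eef_pos: [0.5338, -0.4022, 0.0786]
tool_rot: [0.0, 0.99, 0.141, 0.0]
contact_force: [0.2, 0.1, 1.7]
gripper_width: 0.508
```

>>> move_arm(gripper=[0, 0, 0, 0, 0], xyz=[[0, 0, -1.5], [0, 0, -4], [0, 0, -7], [0, 0, -9], [0, 0, -10]], twist=[0, 0, 0, 0, 0])

```text
t: 32.22
eef_pos: [0.5341, -0.403, 0.182]
tool_rot: [0.001, 0.99, 0.141, 0.001]
contact_force: [0.5, -0.1, -0.8]
gripper_width: 0.507
```

```bash
python3 go.py .3855 -.2638 .18 -70.4
```

```text
pos [ 0.5341 -0.403   0.182 ] jaw -73.82 tilt [ 0.0029 -0.0021 -1.    ] F [ 0.5 -0.1 -0.8] w 0.507 q [-0.02  0.77  0.89  1.71 -0.7   1.   -0.16] t 32.22
shift cm [-10.39 -17.51   0.13] dist 20.37 twist -0.0598 rows>= 4.9
```

>>> move_arm(gripper=[0, 0, 0, 0, 0], xyz=[[-1, -1.7, 0], [-2.7, -4.6, 0], [-4.5, -7.6, 0], [-6.3, -10.6, 0], [-8, -13.5, 0]], twist=[-0.01, -0.02, -0.03, -0.045, -0.06])

```text
t: 32.63
eef_pos: [0.4173, -0.2932, 0.1779]
tool_rot: [-0.001, 0.985, 0.171, -0.001]
contact_force: [-0.3, 0.2, -0.7]
gripper_width: 0.511
```

```bash
python3 go.py .3855 -.2638 .18 -70.4
```

```text
pos [ 0.4173 -0.2932  0.1779] jaw -70.32 tilt [-0.0012  0.0013 -1.    ] F [-0.3  0.2 -0.7] w 0.511 q [-0.23  0.56  0.95  2.1  -0.64  0.81 -0.11] t 32.63
shift cm [-2.01 -3.84 -0.2 ] dist 4.33 twist 0.0014 rows>= 1.0
```

>>> move_arm(gripper=[0, 0, 0, 0, 0], xyz=[[-1, -1.9, 0], [-1.7, -3.3, 0], [-2, -3.8, 0], [-2, -3.8, 0], [-2, -3.8, 0]], twist=[0, 0, 0, 0, 0])

```text
t: 33.05
eef_pos: [0.3884, -0.266, 0.1787]
tool_rot: [0.0, 0.985, 0.171, 0.0]
contact_force: [-0.2, -0.5, -0.7]
gripper_width: 0.512
```

>>> move_arm(gripper=[0, 0, 0, 0, 0], xyz=[[0, 0, 2], [0, 0, 4], [0, 0, 6], [0, 0, 7.2], [0, 0, 7.6]], twist=[0, 0, 0, 0, 0])

```text
t: 33.47
eef_pos: [0.388, -0.2663, 0.1008]
tool_rot: [-0.0, 0.985, 0.171, -0.001]
contact_force: [-0.5, -0.0, -1.4]
gripper_width: 0.508
```

>>> move_arm(gripper=[0, 0, 0, 0, 0], xyz=[[0, 0, 0], [0, 0, 0], [0, 0, 0], [0, 0, 0], [0, 0, 0]], twist=[0, 0, 0, 0, 0])

```text
t: 33.88
eef_pos: [0.3881, -0.2659, 0.103]
tool_rot: [0.0, 0.985, 0.171, 0.001]
contact_force: [0.4, 0.2, -1.5]
gripper_width: 0.506
```

```bash
python3 go.py .3855 -.2638 .087 -70.4;python3 chk.py case .3855 -.2638 0.02 19.5 c15
```

```text
pos [ 0.3881 -0.2659  0.103 ] jaw -70.35 tilt [ 1.2e-03 -4.0e-04 -1.0e+00] F [ 0.4  0.2 -1.5] w 0.506 q [-0.15  0.61  0.8   2.22 -0.8   0.62  0.01] t 33.88
shift cm [-0.17 -0.28  1.6 ] dist 1.63 twist 0.0008 rows>= 0.4
top none
side case [ 0.3877 -0.2619] 19.3 379.8 677.0 0.71
```

View pics/c15.png

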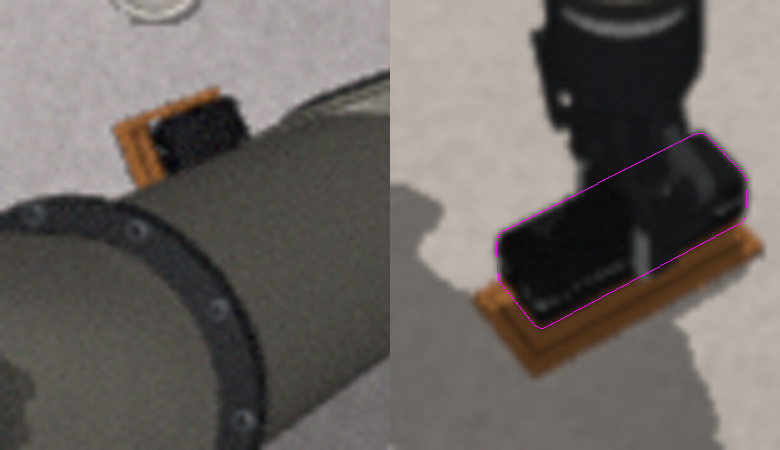

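>>> move_arm(gripper=[0, 0, 0, 0, 0], xyz=[[-0.1, -0.1, 0.4], [-0.1, -0.2, 0.8], [-0.2, -0.3, 1.1], [-0.2, -0.3, 1.3], [-0.2, -0.3, 1.3]], twist=[0, 0, 0, 0, 0])

```text
t: 34.5
eef_pos: [0.3843, -0.2633, 0.0888]
tool_rot: [-0.0, 0.985, 0.17, -0.0]
contact_force: [0.2, 0.5, -2.0]
gripper_width: 0.505
```

>>> move_arm(gripper=[0, 0, 0, 0, 0], xyz=[[0, 0, 0], [0, 0, 0], [0, 0, 0], [0, 0, 0], [0, 0, 0]], twist=[0, 0, 0, 0, 0])

```text
t: 34.92
eef_pos: [0.3848, -0.2636, 0.0895]
tool_rot: [0.0, 0.985, 0.171, 0.0]
contact_force: [0.4, -0.1, -0.4]
gripper_width: 0.505
```

```bash
python3 go.py .3857 -.2638 .087 -70.4
```

```text
pos [ 0.3848 -0.2636  0.0895] jaw -70.36 tilt [ 2.e-04 -1.e-04 -1.e+00] F [ 0.4 -0.1 -0.4] w 0.505 q [-0.13  0.63  0.76  2.23 -0.83  0.59  0.04] t 34.92
shift cm [0.08 0.05 0.25] dist 0.26 twist 0.0007 rows>= 0.1
```

>>> move_arm(gripper=[0, 0, 0, 0], xyz=[[0.1, 0, 0.1], [0.1, 0, 0.2], [0.1, 0, 0.3], [0.1, 0, 0.3]], twist=[0, 0, 0, 0])

```text
t: 35.25
eef_pos: [0.3858, -0.2632, 0.0865]
tool_rot: [-0.0, 0.985, 0.171, 0.0]
contact_force: [-0.5, 1.1, 3.2]
gripper_width: 0.509
```

>>> move_arm(gripper=[0.6, 0.7, 0.85, 1, 1], xyz=[[0, 0, 0], [0, 0, 0], [0, 0, 0], [0, 0, 0], [0, 0, 0]], twist=[0, 0, 0, 0, 0])

```text
t: 35.67
eef_pos: [0.3857, -0.2632, 0.0864]
tool_rot: [0.0, 0.985, 0.171, -0.0]
contact_force: [-0.6, -0.7, 0.5]
gripper_width: 0.997
```

>>> move_arm(gripper=[1, 1, 1, 1, 1], xyz=[[0, 0, -2], [0, 0, -5], [0, 0, -9], [0, 0, -13], [0, 0, -17]], twist=[0, 0, 0, 0, 0])

```text
t: 36.08
eef_pos: [0.3849, -0.2633, 0.2577]
tool_rot: [-0.0, 0.985, 0.17, -0.001]
contact_force: [2.1, 0.4, 1.0]
gripper_width: 0.999
```

```bash
python3 go.py .3 -.52 .35 -
```

```text
pos [ 0.3849 -0.2633  0.2577] jaw -70.42 tilt [-1.7e-03  2.0e-04 -1.0e+00] F [2.1 0.4 1. ] w 0.999 q [-0.49  0.38  1.19  2.13 -0.44  0.91 -0.27] t 36.08
shift cm [-16.61  21.34  -9.22] dist 28.57 twist 0.0 rows>= 6.9
```

Move the arm out of view for a final check.

>>> move_arm(gripper=[1, 1, 1, 1, 1], xyz=[[-2.4, 3.1, -1.3], [-4.8, 6.2, -2.6], [-7.2, 9.3, -4], [-9.6, 12.3, -5.3], [-12, 15.3, -6.6]], twist=[0, 0, 0, 0, 0])

```text
t: 36.5
eef_pos: [0.3236, -0.4487, 0.3231]
tool_rot: [-0.0, 0.985, 0.171, 0.0]
contact_force: [1.1, -0.5, 0.1]
gripper_width: 1.001
```

>>> move_arm(gripper=[1, 1, 1, 1, 1], xyz=[[-2.4, 3.1, -1.3], [-4.8, 6.2, -2.6], [-4.8, 6.2, -2.6], [-4.8, 6.2, -2.6], [-4.8, 6.2, -2.6]], twist=[0, 0, 0, 0, 0])

```text
t: 36.92
eef_pos: [0.2994, -0.5219, 0.3478]
tool_rot: [-0.001, 0.985, 0.17, -0.0]
contact_force: [0.0, 1.4, 0.2]
gripper_width: 1.0
```

```bash
python3 - <<'E'
import runpy
from h import *
L=[("candle",.530,.406,.008,[0]),("bottle",.3723,.2952,.008,[.7]),("planter",.6537,-.1445,.008,[-.47]),("case",.3857,-.2638,.008,[.34]),("tin",.5275,.2346,0,[0]),("dish",.526,-.233,0,[0])]
snap("top","side")
for c in("top","side"):
    cv2.imwrite(f"pics/f_{c}.png",D[c]["pixels"][:,:,::-1])
    big=cv2.resize(D[c]["pixels"],None,fx=4,fy=4,interpolation=cv2.INTER_CUBIC)[:,:,::-1].copy()
    cv2.imwrite(f"pics/f2_{c}.png",big[400:1000,560:1340] if c=="top" else big[540:1240,1100:1700][:600])
    if c=="top":cv2.imwrite("pics/f3_top.png",big[380:980,1300:1840])
    for n,x,y,z,ya in L:
        r=look(n,c,(x,y))
        if r is None: print(c,n,None);continue
        f=fit(D[c],n,r["pixels"],(x,y),z,ya);print(c,n,np.round(f[:2],4),round(np.degrees(f[2]),1),round(f[3]),f[4],round(r["p"],2))
E
```

```text
top candle [0.5311 0.407 ] 4.1 34 491.0 0.86
top bottle [0.3733 0.2959] 39.5 16 388.0 0.9
top planter [ 0.6547 -0.1447] -26.6 16 622.0 0.64
top case [ 0.3846 -0.2628] 19.4 26 897.0 0.83
top tin [0.5275 0.2325] 3.4 45 303.0 0.52
top dish [ 0.5258 -0.2336] -0.9 36 340.0 0.57
side candle None
side bottle None
side planter [ 0.6567 -0.1425] -28.5 21 564.0 0.92
side case [ 0.3852 -0.2638] 21.7 510 490.0 0.62
side tin None
side dish [ 0.531  -0.2175] -2.3 102 244.0 0.56
```

View pics/f_top.png

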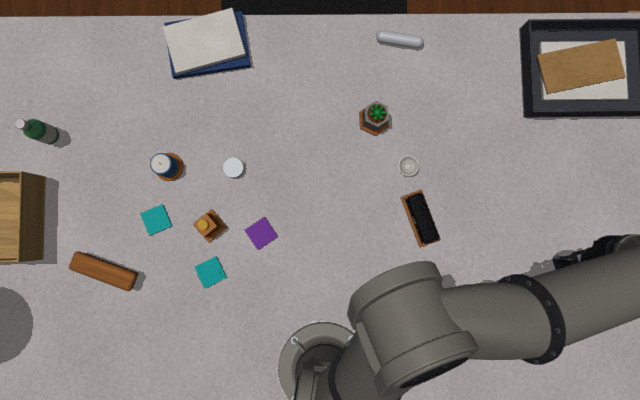

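View pics/f2_side.png

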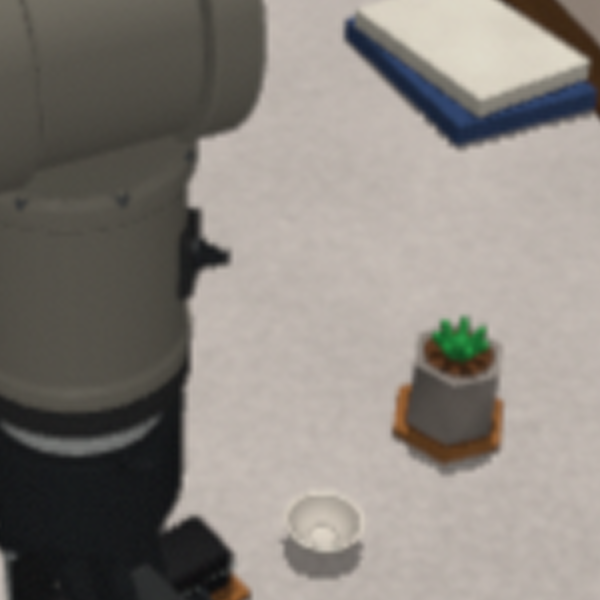

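View pics/f3_top.png

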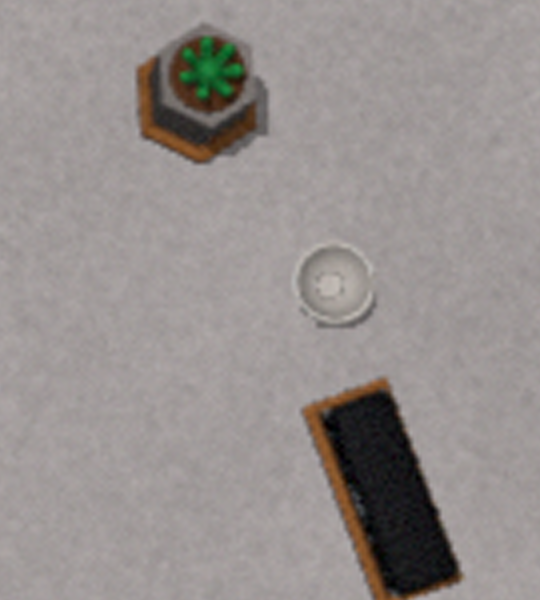

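```bash
python3 -c "
from station import *
print(hand_in())"
```

```text
the job is handed in; nothing more can be done
None
```

I put the candle, scent bottle, plant pot and spectacle case back on their own coasters, in that order, and handed the job in at about 37 s. All four stand upright on their coasters.

Final top-camera check, each object's fitted pose against its coaster's pose (the candle is round, so it has no angle to line up):

| Object | Offset from coaster centre | Angle to coaster edges |
|---|---|---|
| Candle | about 1.6 mm or less | – |
| Bottle | about 1.3 mm or less | within 1° |
| Plant pot | about 1.4 mm | within 1° |
| Spectacle case | about 1 mm | within 0.5° |

- **Tin and bowl:** I never touched either one. The fits for the tin differ by about 2.6 mm and for the bowl by under 1 mm, which is within the measurement noise.
- **Plant pot, cameras disagree:** the side camera puts it about 3 mm off centre. Its fit before the move was skewed in a similar way, probably because the succulent is counted in the outline, so I went with the top view.
- **Not checked from the side at the end:** the arm blocked the side camera's final view of the candle, bottle and tin, and most of the case. Those rest on the top view. The candle and bottle also looked centred from the side just after placing, although the bottle's side fits were poor (one up to 7 mm out, angles far off).

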